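# Rack a display board for curing and set the hold-down nut

## Robot

A 6-joint arm with a two-finger parallel gripper is mounted at the origin on a cart in front of the work surface, level with it; the furniture and walls round the work are solid. World frame = base frame: x ahead of the robot, y to its left, z up, the work surface at z = 0. Lengths are in m, angles in rad, forces in N, time in s.
With the tool pointing down it reaches from about 0.375 to 0.9 m from the base axis. Payload 3.1 kg.
Tool frame: the origin (TCP) lies midway between the tips of the shut fingers; the grasp point (between the pads) lies 19 mm behind it (manip.grasp_offset is the distance from the TCP to the grasp point, in m); z points along the fingers, y is the line along which they close (so a half turn about z gives the same grasp; the last joint's range is limited). The gripper opens to 85 mm and grips with 20 to 120 N. Pads are 22 mm wide; open, the fingers measure 114 mm over their backs; the gripper's body (76 mm by 85 mm) begins 54 mm behind the grasp point. The pads swing forward as they close: fully open they stand 13 mm farther back than shut.
Start: joints at [-1.383, 0.527, 1.433, -0, 1.181, -0.178], TCP at [0.224, -0.584, 0.231] pointing down, gripper open.
Joint ranges: [-3.08, 3.08], [-0.75, 2.2], [0.22, 2.44], [-1.43, 4.57], [0, 2.65], [-2.85, 2.85]. Speed limits (rad/s): [2.79, 2.79, 3.14, 3.14, 3.14, 3.14].

## Interface

Orientations are given as a unit quaternion [x, y, z, w].
In Python, from station import sensors, cams, order, manip gives the robot as it stands.
- The arm moves only by the tool move_arm, never from a script. Its argument "targets" is a list of rows, each an object of numbers: "dx", "dy", "dz": the shift along the world's x, y, z normalised to -1 to 1, where 1 is 25 mm; "rx", "ry", "rz": the turn, a rotation vector about the world's x, y, z normalised to -1 to 1, where 1 is 30 degrees. A call has exactly 10 rows; each row shifts and turns the commanded pose from where the row before left it; what a row does not reach is not made up. A row lasts 1/8 s, in which the tool goes at most 62.5 mm and 10.7 degrees, less where a joint would pass 70% of its speed; a pose out of reach is approached as far as the arm can. A call with a number of a shift or a turn outside -1 to 1 is refused whole. A call with a gripper value outside its range is refused whole. "claw" is the opening in per cent of the stroke, from 0 (shut) to 100 (fully open), set as the call begins (left out, the last holds). The fingers move at their own pace and stop on an object; "newtons" is the grip in N (left out, the last holds). Time passes only in rows, so rows that do not move let the fingers close, or fill a call up. It gives the time, the measured TCP pose, the force, the opening and the grip force at its end, in the units of the state.
- sensors.sense(): the state, without advancing time (a new reading comes with each control period).
- cams.snapshot(name): name is "side" or "top"; returns the picture (400x640x3 uint8, red, green, blue); there is no depth.
- cams.camera_model(name): a dict with "fx", "fy", "cx", "cy" (pixels), "extrinsics" (4x4, takes a point from world to camera coordinates). Camera axes: x right, y down, z forward; pixel columns grow to the right and rows downward; lengths in m; the calibration is good to about 2 mm. A picture is of the moment at which its call begins. camera_model takes no time and is no camera call.
- order.sign_off(): hands the job in; it is judged then, once.
The state is a dict: "t": time; "q": joint angles; "qd": joint speeds; "tau": joint torques, N m; "tcp_pos": TCP position; "tool_rot": TCP orientation; "force": force on the tool from outside, world axes, zero at the start; "ft_torque": the same for the moment, N m; "finger_gap": opening from 0.0 (shut) to 1.0 (fully open); "gripper_force": force on a finger pad.
Only numpy, scipy, OpenCV 4.12 (cv2) and the standard library are available. Lean on these libraries where they do the work, as an engineer would, in place of code of your own. Each camera call takes 0.05 s, during which the arm holds its last target. There are 200 camera calls.

## Task

Lift the display board off the blue slanted rest and stand it on edge in the empty slot of the black curing rack, fully down; then swing the aluminium hold-down bar by its red post, clockwise from above, until it lies crosswise over both boards. Screw the brass knurled nut clockwise until it bottoms out, then back it off a quarter turn, so that the boards have room to expand in the oven. Do not let go: finish still gripping the nut, at rest at that setting, with the board already in the rack, the tweezers, the solder spool and the flux tin left where they were.

Things in the scene. Friction and masses are not known exactly. Their poses are not given: they have to be found in the camera images.
- board_centre (a point): Centre of the glass part of the loose green display board (0.05 kg), amid its thickness. x: across its 42 mm width, at the start down the slope; y: along it, glass part 42 mm either way, then towards +y a thin part to 67 and an orange tail to 93 mm; z: through the thickness, at the start up and away from the rest. 8 mm thick over the middle 30 mm of width, 2 mm along the long edges.
- rest: Blue inspection rest, fixed, base 80x118 mm; origin under it on the bench. The board's long side lies along its y; the board leans 25 degrees from upright, upper edge towards the rest's -x (the robot): pinch it through its thickness over the upper edge, gripper tilted alike. Behind the board it is open for fingers 27 mm either side of the board's centre; the front lip rises 7 mm up the board.
- rack: Black curing rack, fixed, base plate 130 (x) x 176 (y) x 10 mm; origin under it on the bench. Slots run along x at y = +62 mm (empty) and -62 mm (holds a board). Each is two white forked guides at x = -34 and +34 mm, 14 mm long, 11 mm wide inside, flared on top, 46 mm above the bench; room for fingers between them (x within 27 mm). Stud, bar and nut stand at its middle.
- slot (a point): Middle of the empty slot on the base plate, 10 mm above the bench; x along the slot, y across, z up. The board stands here on its long edge, glass part centred between the guides, tail to either end: its centre is then 21 mm and its upper edge 42 mm above this point. The bar lies 52 mm away across the slot, the nut's axis 62 mm.
- bar_post (a point): Middle of the red finger post on the hold-down bar: 12 mm across, 24 mm tall, upright, 66 mm from the nut's axis. The bar is aluminium, 152 x 20 x 5 mm, turns about the stud (nut's axis); its top face lies 13 mm below this point.
- bar (a joint): Angle of the hold-down bar, rad: 0 = lying along the slots with its post towards the rack's -x (boards can be put in), 1.571 = crosswise over both slots against its stop, post over the slot at y = +62 mm. It grows clockwise seen from above, turns stiffly (0.04 N m) and stays where it is left.
- nut_grip (a point): Middle of the round brass knurled nut on the rack's axis: 29 mm across, 22 mm tall, white paint mark on one side. The bar's top face is 13 mm below this point. It sinks 4 mm a turn and takes the bar down with it; bottomed out, the bar's top face is 59 mm and the nut's top 82.5 mm above the bench.
- nut (a joint): Angle of the nut on its thread, rad: 0 = bottomed out on the stud's shoulder (hard stop), negative = backed off; -1.571 is a quarter turn back. It grows clockwise seen from above (tightening). Drag 0.06 N m; it stays where it is left.
- cured_board: The other display board, on edge in the rack's slot at y = -62 mm, tail away from the robot; leave it alone. Origin: middle of its back.
- tweezers: Steel tweezers lying on the bench, 16 x 122 x 9 mm; leave alone. Origin under the middle.
- solder_spool: Solder spool standing on its flange, 58 x 73 x 46 mm; leave alone. Origin under the middle.
- flux_tin: Round flux tin, red lid, white body, 59 mm across, 18 mm high; leave alone. Origin under the middle.
Things that resemble listed ones, but are neither listed nor needed, are in the scene too. What is shaped like the part that bears board_centre but purple or turquoise is not meant.

How it is judged:
By the outcome, as a careful person would: the job done as asked, in the order asked, and still so for the second after the job is handed in, while the arm keeps its last pose, push and grip.
It also fails if it takes over 72 s, if anything falls off the work surface, if the arm or the gripper's body presses on something with over 40 N, if the wrist force passes 120 N, or if a joint passes its speed limit or range.

## Working session

There is one attempt and no reset: what is moved stays moved. The work goes in short steps, Python scripts to look and compute and a tool call to move; the robot and the scene stay as the last step left them, time stands still between calls to the robot, and variables do not carry over. Pictures are saved under pics/ and viewed, at most 10 in all, crops included, and the job is handed in when it is done.

Besides the shell and the picture viewer there is one more tool, called after "Emit:" by a JSON object that holds its "fn" and its "kwargs", one argument or row to a line. move_arm: Moves the arm, as the interface text tells. Scaled input: -1 to 1 covers 25 mm each way for a shift and 30 degrees each way for a turn. Its arguments: {"type":"object","properties":{"targets":{"type":"array"},"claw":{"type":"number"},"newtons":{"type":"number"}},"required":["targets"]}

```bash
ls; mkdir -p pics; python3 - <<'E'
from station import sensors,cams,manip
import cv2
for n in("side","top"):
    im=cams.snapshot(n); cv2.imwrite(f"pics/{n}0.png",im[:,:,::-1])
    m=cams.camera_model(n); print(n,m)
s=sensors.sense();print(s, manip.grasp_offset)
E
```

```text
pics
side {'fx': 394.0408866712096, 'fy': 394.0408866712096, 'cx': 322.5542779662254, 'cy': 201.1156260159898, 'extrinsics': array([[-0.61228459, -0.79063066,  0.00327863,  0.51019108],
       [-0.43825507,  0.33593864, -0.83371321,  0.28505459],
       [ 0.65805781, -0.51190663, -0.55218795,  1.47560214],
       [ 0.        ,  0.        ,  0.        ,  1.        ]])}
top {'fx': 464.9260603766982, 'fy': 464.9260603766982, 'cx': 315.63771803710506, 'cy': 202.14990423815183, 'extrinsics': array([[ 0.01890359, -0.99973477,  0.01315492,  0.15075713],
       [-0.99054879, -0.02051442, -0.13561802,  0.60919883],
       [ 0.13585191, -0.01046692, -0.99067386,  1.69719635],
       [ 0.        ,  0.        ,  0.        ,  1.        ]])}
{'t': 0.1, 'q': array([-1.38348301e+00,  5.28374875e-01,  1.43376300e+00,  2.29109417e-06,
        1.18139994e+00, -1.78517242e-01]), 'qd': array([-5.30351445e-05, -1.71447753e-03, -4.58308423e-03, -1.40066395e-03,
        1.13459371e-04, -6.49067657e-04]), 'tau': array([-5.96873633e-04, -4.43307137e+01, -1.78585947e+01, -1.95431971e-04,
        3.87362714e-03, -6.95818187e-06]), 'tcp_pos': array([ 0.22347574, -0.58299949,  0.230434  ]), 'tool_rot': array([ 9.83317206e-01,  1.81896472e-01, -3.21806258e-06, -9.72573025e-04]), 'force': array([-0.25283365,  0.43803332, -0.24286725]), 'ft_torque': array([-0.00430921,  0.02949838, -0.03371744]), 'gripper_force': 0.0, 'finger_gap': 1.0008556264792254} 0.0187
```

View pics/side0.png

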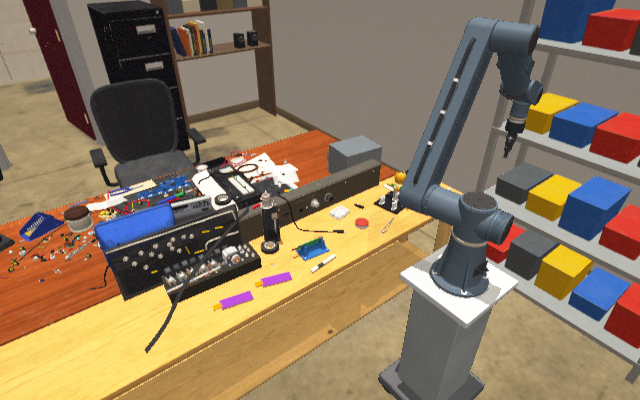

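View pics/top0.png

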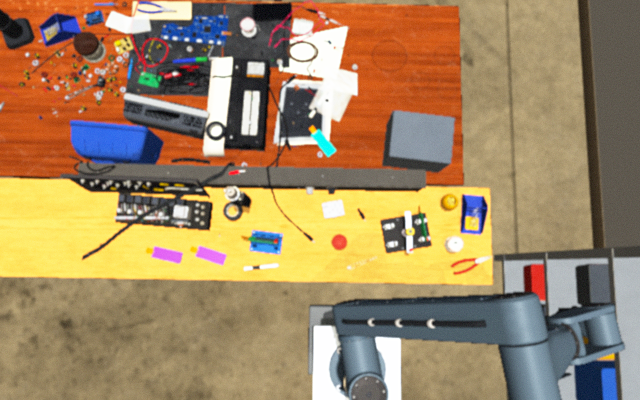

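Candidates for the board: a green board on the blue rest at top (266,242) / side (312,248). The look-alikes are purple boards at top (167,254) and (211,254), a turquoise one at (323,141), and the cured board already in the rack at (424,222). I choose the green one on the blue rest and check it in one close crop.

```bash
python3 - <<'E'
import cv2,numpy as np
t=cv2.imread("pics/top0.png");s=cv2.imread("pics/side0.png")
def c(im,x,y,w,h):return cv2.resize(im[y:y+h,x:x+w],(400,300),interpolation=cv2.INTER_CUBIC)
o=np.vstack([np.hstack([c(t,236,222,60,45),c(t,376,207,60,45)]),np.hstack([c(s,282,225,60,45),c(s,360,170,80,60)])])
cv2.imwrite("pics/crop0.png",o)
E
```

```text
(no output)
```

View pics/crop0.png

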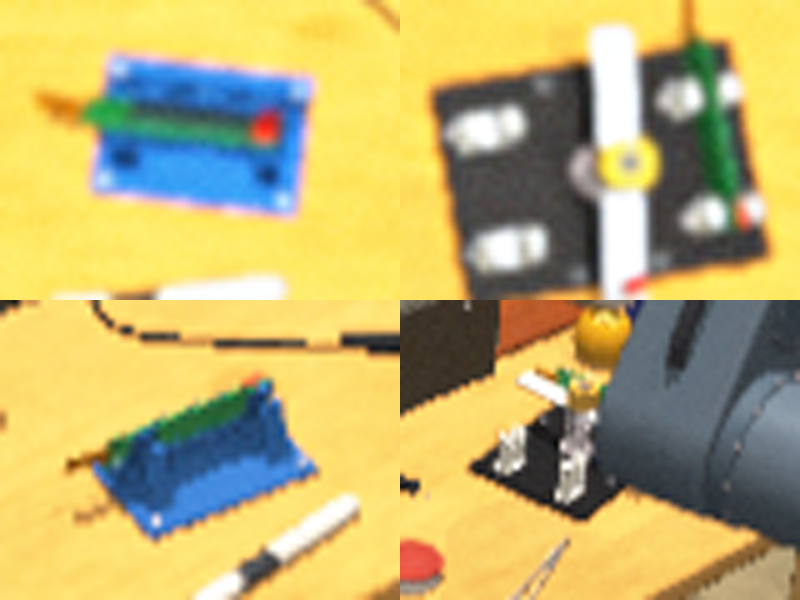

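The crops confirm it: the green board leans on the blue rest, orange tail at left (+y) at top (242,237) and red spot at top (275,241). In the rack, the empty guides are at top (395,226)/(399,244), the bar post at (417,250), the nut at (417,231) and the cured board at right. Next I measure.

```bash
cat >h.py <<'E'
import cv2,numpy as np
from station import sensors,cams
def cam(n):
    m=cams.camera_model(n);E=np.array(m["extrinsics"]);K=np.array([[m["fx"],0,m["cx"]],[0,m["fy"],m["cy"]],[0,0,1]]);return K,E
def ray(n,p):
    K,E=cam(n);d=E[:3,:3].T@np.linalg.solve(K,[p[0],p[1],1.]);return -E[:3,:3].T@E[:3,3],d/np.linalg.norm(d)
def onz(n,p,z):
    o,d=ray(n,p);return o+d*(z-o[2])/d[2]
def tri(pt,ps):
    A=[];b=[]
    for n,p in(("top",pt),("side",ps)):
        o,d=ray(n,p);M=np.eye(3)-np.outer(d,d);A.append(M);b.append(M@o)
    A=np.vstack(A);b=np.hstack(b);x=np.linalg.lstsq(A,b,rcond=None)[0];return x,np.linalg.norm(A@x-b)
def proj(n,X):
    K,E=cam(n);p=K@(E[:3,:3]@np.asarray(X)+E[:3,3]);return p[:2]/p[2]
def blobs(im,lo,hi,box,amin=3):
    x,y,w,h=box;H=cv2.cvtColor(im[y:y+h,x:x+w],cv2.COLOR_BGR2HSV);m=cv2.inRange(H,lo,hi)
    n,l,st,c=cv2.connectedComponentsWithStats(m);out=[]
    for i in range(1,n):
        if st[i,4]>=amin:
            pts=np.argwhere(l==i)[:,::-1].astype(np.float32)
            r=cv2.minAreaRect(pts);out.append((st[i,4],np.round(c[i]+[x,y],2),np.round(cv2.boxPoints(r)+[x,y],1).tolist()))
    return out
E
cat > m1.py <<'E'
from h import *
import sys
t=cv2.imread("pics/top0.png");s=cv2.imread("pics/side0.png")
B=((236,222,60,45),(282,225,60,45));R=((376,207,60,50),(360,170,80,60))
for nm,im,b,r in(("top",t,B[0],R[0]),("side",s,B[1],R[1])):
    print(nm)
    for k,lo,hi,bx in(("blue",(100,120,60),(120,255,255),b),("green",(45,90,40),(90,255,180),b),("red",(0,150,90),(7,255,255),b),("red2",(170,120,90),(180,255,255),b),("tail",(8,150,60),(18,255,205),b),
      ("black",(0,0,0),(180,255,75),r),("white",(0,0,150),(180,60,255),r),("brass",(20,150,100),(35,255,255),r),("redpost",(0,150,90),(7,255,255),r),("redpost2",(165,100,90),(180,255,255),r),("cgreen",(45,90,40),(90,255,180),r)):
        for o in blobs(im,lo,hi,bx,2):
            if k!="brass" or o[0]<200: print(k,o)
E
python3 m1.py
```

```text
top
blue (np.int32(399), array([266.27, 242.34]), [[250.3, 249.4], [252.7, 230.6], [281.5, 234.2], [279.1, 253.0]])
green (np.int32(88), array([259.95, 240.15]), [[248.7, 240.7], [249.2, 236.4], [272.5, 238.9], [272.0, 243.3]])
red (np.int32(9), array([275., 241.]), [[274.0, 240.0], [276.0, 240.0], [276.0, 242.0], [274.0, 242.0]])
red2 (np.int32(4), array([276.25, 239.75]), [[275.0, 239.0], [275.5, 238.5], [277.5, 240.5], [277.0, 241.0]])
black (np.int32(168), array([418.29, 233.81]), [[403.9, 220.0], [416.8, 214.3], [429.7, 243.7], [416.8, 249.4]])
black (np.int32(297), array([396.89, 233.08]), [[381.6, 220.4], [403.5, 216.8], [408.6, 247.6], [386.7, 251.2]])
black (np.int32(3), array([426., 227.]), [[426.0, 228.0], [426.0, 228.0], [426.0, 226.0], [426.0, 226.0]])
black (np.int32(2), array([427. , 232.5]), [[427.0, 233.0], [427.0, 233.0], [427.0, 232.0], [427.0, 232.0]])
white (np.int32(121), array([407.83, 219.54]), [[403.9, 211.1], [410.7, 210.6], [411.9, 227.9], [405.0, 228.3]])
white (np.int32(16), array([424.69, 220.06]), [[423.0, 218.0], [426.0, 218.0], [426.0, 222.0], [423.0,
[... 5514 characters left out ...]
217.6], [423.1, 219.2], [419.4, 225.4]])
brass (np.int32(2), array([370.5, 220. ]), [[371.0, 220.0], [371.0, 220.0], [370.0, 220.0], [370.0, 220.0]])
brass (np.int32(10), array([413.2, 224. ]), [[410.5, 223.5], [412.5, 221.5], [415.0, 224.0], [413.0, 226.0]])
brass (np.int32(4), array([368.5, 228.5]), [[368.0, 228.0], [369.0, 228.0], [369.0, 229.0], [368.0, 229.0]])
redpost (np.int32(54), array([363.22, 221.89]), [[360.0, 225.0], [360.0, 218.0], [368.0, 218.0], [368.0, 225.0]])
cgreen (np.int32(5), array([392.4, 185.2]), [[392.0, 184.0], [393.0, 184.0], [393.0, 186.0], [392.0, 186.0]])
cgreen (np.int32(3), array([400., 188.]), [[400.0, 189.0], [400.0, 189.0], [400.0, 187.0], [400.0, 187.0]])
```

```bash
python3 - <<'E'
from h import *
np.set_printoptions(precision=4,suppress=True)
print("camc",ray("top",(0,0))[0],ray("side",(0,0))[0])
q=np.array([[250.3,249.4],[252.7,230.6],[281.5,234.2],[279.1,253.0]])
P=np.array([onz("top",p,.006) for p in q]);print("rest c",P.mean(0));print([np.linalg.norm(P[i]-P[(i+1)%4]) for i in range(4)])
e=P[1]-P[2];print("rest y axis yaw deg",np.degrees(np.arctan2(e[1],e[0])))
qs=np.array([[295.2,248.1],[322.8,237.1],[328.2,250.5],[300.6,261.6]])
print("rest side",np.array([onz("side",p,.006) for p in qs]))
print("red",tri((275.3,240.6),(321,237.5)))
# side red / top tail by colour
t=cv2.imread("pics/top0.png");s=cv2.imread("pics/side0.png")
for n,im,b in(("side",s,(312,230,16,12)),("top",t,(238,230,14,12))):
    for lo,hi in(((0,110,90),(14,255,255)),((168,70,90),(180,255,255)),((8,120,60),(19,255,215))):print(n,lo,[(int(o[0]),o[1]) for o in blobs(im,lo,hi,b,2)])
c=np.array([(380.8,220.5),(425.2,213.3),(431.5,245.7),(386.5,252)])
P=np.array([onz("top",p,.01) for p in c]);print("rack c",P.mean(0));print([np.linalg.norm(P[i]-P[(i+1)%4]) for i in range(4)])
for a,b in((0,3),(1,2)):
    e=P[a]-P[b];print("rack x yaw",np.degrees(np.arctan2(e[1],e[0])))
for a,b in((0,1),(3,2)):
    e=P[a]-P[b];print("rack y yaw",np.degrees(np.arctan2(e[1],e[0])))
g=np.array([onz("top",p,.035) for p in((388.48,225.95),(391.92,243.8))]);print("guides",g,g.mean(0),np.degrees(np.arctan2(*(g[0]-g[1])[1::-1])))
g=np.array([tri((388.48,225.95-1),(381.8,199.7-2)),tri((391.92,243.8),(394.5,201.8))],dtype=object);print(g)
print("nut",tri((410.5,231.5),(400.8,174.6)),onz("top",(410.5,231.5),.085))
E
```

```text
camc [0.37  0.181 1.762] [-0.5337  1.063   1.0508]
rest c [0.4565 0.3467 0.006 ]
[np.float64(0.07105406586608876), np.float64(0.10956748347352784), np.float64(0.07103104450524031), np.float64(0.10896289053535992)]
rest y axis yaw deg 84.01155110223897
rest side [[0.5054 0.3946 0.006 ]
 [0.4933 0.262  0.006 ]
 [0.412  0.2974 0.006 ]
 [0.4259 0.4237 0.006 ]]
red (array([0.4565, 0.3052, 0.0491]), np.float64(0.005941067835290151))
side (0, 110, 90) [(3, array([319.  , 236.67]))]
side (168, 70, 90) []
side (8, 120, 60) [(2, array([312.5, 231. ])), (2, array([315.5, 232. ])), (5, array([321., 232.])), (3, array([326., 232.]))]
top (0, 110, 90) []
top (168, 70, 90) []
top (8, 120, 60) [(3, array([244.33, 237.67]))]
rack c [ 0.5005 -0.1813  0.01  ]
[np.float64(0.171961861772733), np.float64(0.12438670385688573), np.float64(0.17203889461026883), np.float64(0.12030085594765547)]
rack x yaw 10.262106407160772
rack x yaw 10.2782942216308
rack y yaw 100.35517248261125
rack y yaw 98.99427945690788
guides [[ 0.5229 -0.1107  0.035 ]
 [ 0.4567 -0.1234  0.035 ]] [ 0.4898 -0.117   0.035 ] 10.810708920218415
[[array([ 0.5247, -0.1111,  0.0407]) np.float64(0.002798104172517726)]
 [array([ 0.4546, -0.122 ,  0.0501]) np.float64(0.0026570470883281665)]]
nut (array([ 0.4877, -0.1714,  0.1615]), np.float64(0.012186211417779199)) [ 0.4999 -0.1821  0.085 ]
```

```bash
cat >>h.py <<'E'
from scipy.spatial.transform import Rotation as Rn
def Rz(d):return Rn.from_euler("z",d,degrees=True)
def tool(yaw,tilt=0,flip=1):
    # closing axis at yaw (deg), approach tilted by tilt toward +closing axis
    a=np.radians(tilt);y=np.array([np.cos(a),0,np.sin(a)])*flip;z=np.array([np.sin(a),0,-np.cos(a)])
    return Rz(yaw)*Rn.from_matrix(np.c_[np.cross(y,z),y,z])
def plan(p,R,n=10):
    s=sensors.sense();d=(np.array(p)-s["tcp_pos"])/.025;r=(R*Rn.from_quat(s["tool_rot"]).inv()).as_rotvec()/np.radians(30)
    print("t",round(s["t"],2),"tcp",np.round(s["tcp_pos"],4),"F",np.round(s["force"],1),"gap",round(s["finger_gap"],3),"gf",round(s["gripper_force"],1))
    print("total",np.round(d,3),np.round(r,3),"per row",np.round(d/n,3),np.round(r/n,3),"deg",round(np.linalg.norm(r)*30,1))
E
python3 - <<'E'
from h import *
np.set_printoptions(precision=4,suppress=True)
A=tri((278,242.7),(322.5,237.8));B=tri((249.5,240),(298.5,248.5));print(A,B,np.linalg.norm(A[0]-B[0]))
print("upper edge mid top ray",onz("top",(263,243),.049))
print("red",tri((275.3,240.8),(319.3,236.8)))
u=onz("top",(263,243),.049)
R=tool(-6,25);a=R.as_matrix()[:,2]
print("approach",a, "quat",R.as_quat())
c=np.array([.4565,.3467,0])
up=np.array([.445,.347,.049])
pre=up+a*(.008+.0187)-a*.10
print(pre);plan(pre,R,38)
E
```

```text
(array([0.4513, 0.2976, 0.0467]), np.float64(0.0014508116807625214)) (array([0.4613, 0.4057, 0.039 ]), np.float64(0.0024841345398177385)) 0.1088126323638087
upper edge mid top ray [0.4497 0.3531 0.049 ]
red (array([0.4582, 0.3078, 0.0524]), np.float64(0.0005345359665636516))
approach [ 0.4203 -0.0442 -0.9063] quat [0.7255 0.6533 0.1448 0.1608]
[0.4142 0.3502 0.1154]
t 0.1 tcp [ 0.2235 -0.583   0.2304] F [-0.3  0.4 -0.2] gap 1.001 gf 0.0
total [ 7.629 37.33  -4.6  ] [-0.537 -0.698  2.066] per row [ 0.201  0.982 -0.121] [-0.014 -0.018  0.054] deg 67.4
```

Emit:
{"fn": "move_arm", "kwargs": {
  "targets": [
    {"dx":0.84,"dy":1},
    {"dx":0.84,"dy":1},
    {"dx":0.84,"dy":1},
    {"dx":0.84,"dy":1},
    {"dx":0.84,"dy":1},
    {"dx":0.84,"dy":1},
    {"dx":0.84,"dy":1},
    {"dx":0.84,"dy":1},
    {"dx":0.84,"dy":1},
    {"dx":0.84,"dy":1}
  ],
  "claw": 100,
  "newtons": 30
}}

```text
schema error: expected keys dx, dy, dz, rx, ry, rz
```

Emit:
{"fn": "move_arm", "kwargs": {
  "targets": [
    {"dy":1,"rx":-0.018,"ry":-0.023,"rz":0.069},
    {"dy":1,"rx":-0.018,"ry":-0.023,"rz":0.069},
    {"dy":1,"rx":-0.018,"ry":-0.023,"rz":0.069},
    {"dy":1,"rx":-0.018,"ry":-0.023,"rz":0.069},
    {"dy":1,"rx":-0.018,"ry":-0.023,"rz":0.069},
    {"dy":1,"rx":-0.018,"ry":-0.023,"rz":0.069},
    {"dy":1,"rx":-0.018,"ry":-0.023,"rz":0.069},
    {"dy":1,"rx":-0.018,"ry":-0.023,"rz":0.069},
    {"dy":1,"rx":-0.018,"ry":-0.023,"rz":0.069},
    {"dy":1,"rx":-0.018,"ry":-0.023,"rz":0.069}
  ]
}}

```text
schema error: expected keys dx, dy, dz, rx, ry, rz
```

Emit:
{"fn": "move_arm", "kwargs": {
  "targets": [
    {"dy":1,"rx":-0.018,"ry":-0.023,"rz":0.069},
    {"dy":1,"rx":-0.018,"ry":-0.023,"rz":0.069},
    {"dy":1,"rx":-0.018,"ry":-0.023,"rz":0.069},
    {"dy":1,"rx":-0.018,"ry":-0.023,"rz":0.069},
    {"dy":1,"rx":-0.018,"ry":-0.023,"rz":0.069},
    {"dy":1,"rx":-0.018,"ry":-0.023,"rz":0.069},
    {"dy":1,"rx":-0.018,"ry":-0.023,"rz":0.069},
    {"dy":1,"rx":-0.018,"ry":-0.023,"rz":0.069},
    {"dy":1,"rx":-0.018,"ry":-0.023,"rz":0.069},
    {"dy":1,"rx":-0.018,"ry":-0.023,"rz":0.069}
  ]
}}

```text
schema error: expected keys dx, dy, dz, rx, ry, rz
```

Emit:
{"fn": "move_arm", "kwargs": {
  "targets": [
    {"dy":1,"rx":-0.018,"ry":-0.023,"rz":0.069},
    {"dy":1,"rx":-0.018,"ry":-0.023,"rz":0.069},
    {"dy":1,"rx":-0.018,"ry":-0.023,"rz":0.069},
    {"dy":1,"rx":-0.018,"ry":-0.023,"rz":0.069},
    {"dy":1,"rx":-0.018,"ry":-0.023,"rz":0.069,"dz":-0.5},
    {"dy":1,"rx":-0.018,"ry":-0.023,"rz":0.069,"dz":-0.7},
    {"dy":1,"rx":-0.018,"ry":-0.023,"rz":0.069,"dz":-1},
    {"rx":-0.018,"ry":-0.023,"rz":0.069,"dz":-1},
    {"rx":-0.018,"ry":-0.023,"rz":0.069,"dz":-1},
    {"rx":-0.018,"ry":-0.023,"rz":0.069,"dz":-1}
  ]
}}

```text
schema error: expected keys dx, dy, dz, rx, ry, rz
```

```bash
python3 - <<'E'
from h import *
R=tool(-6,25);plan([.4326,.3443,.0973],R,1);print(sensors.sense()["q"])
t=cams.snapshot("top")[:,:,::-1];s=cams.snapshot("side")[:,:,::-1]
cv2.imwrite("pics/top1.png",t);cv2.imwrite("pics/side1.png",s)
def c(im,x,y,w,h):return cv2.resize(im[y:y+h,x:x+w],(400,300),interpolation=cv2.INTER_CUBIC)
o=np.vstack([np.hstack([c(t,226,212,80,60),c(t,376,210,60,45)]),np.hstack([c(s,272,205,80,60),c(s,366,170,72,54)])])
cv2.imwrite("pics/crop1.png",o)
E
```

```text
t 0.1 tcp [ 0.2235 -0.583   0.2304] F [-0.3  0.4 -0.2] gap 1.001 gf 0.0
total [ 8.365 37.092 -5.325] [-0.537 -0.698  2.066] per row [ 8.365 37.092 -5.325] [-0.537 -0.698  2.066] deg 67.4
[-1.38348301e+00  5.28374875e-01  1.43376300e+00  2.29109417e-06
  1.18139994e+00 -1.78517242e-01]
```

View pics/crop1.png

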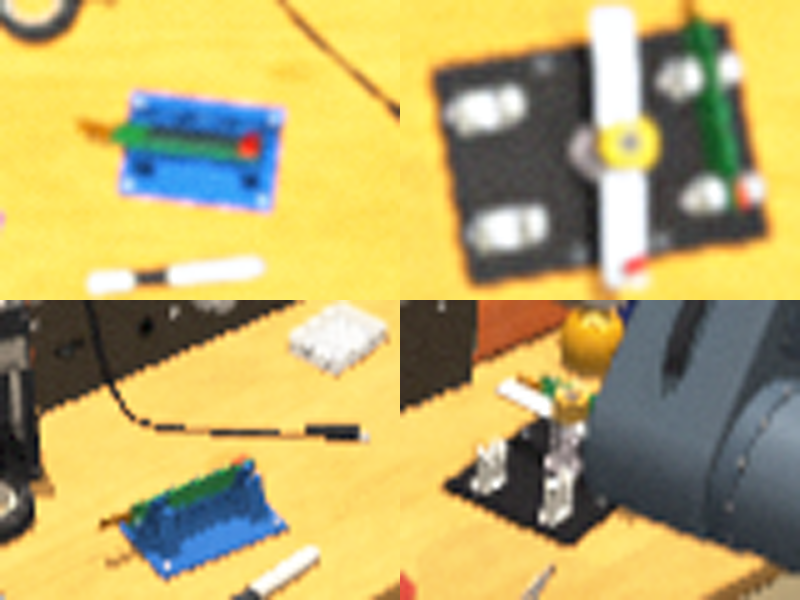

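Each row needs all six keys, so nothing moved. The picture shows the unchanged scene, with the board at top crop (190,143) and the rack at right.

Emit:
{"fn": "move_arm", "kwargs": {
  "targets": [
    {"dx":0.84,"dy":1,"dz":0,"rx":0,"ry":0,"rz":0},
    {"dx":0.84,"dy":1,"dz":0,"rx":0,"ry":0,"rz":0},
    {"dx":0.84,"dy":1,"dz":0,"rx":0,"ry":0,"rz":0},
    {"dx":0.84,"dy":1,"dz":0,"rx":0,"ry":0,"rz":0},
    {"dx":0.84,"dy":1,"dz":0,"rx":0,"ry":0,"rz":0},
    {"dx":0.84,"dy":1,"dz":0,"rx":0,"ry":0,"rz":0},
    {"dx":0.84,"dy":1,"dz":0,"rx":0,"ry":0,"rz":0},
    {"dx":0.84,"dy":1,"dz":0,"rx":0,"ry":0,"rz":0},
    {"dx":0.84,"dy":1,"dz":0,"rx":0,"ry":0,"rz":0},
    {"dx":0.84,"dy":1,"dz":0,"rx":0,"ry":0,"rz":0}
  ],
  "claw": 100,
  "newtons": 30
}}

```text
t: 1.45
tcp_pos: [0.4341, -0.3327, 0.2312]
tool_rot: [0.983, 0.182, -0.0, -0.0]
force: [-0.1, -0.9, 0.1]
finger_gap: 1.0
gripper_force: 0.0
```

Emit:
{"fn": "move_arm", "kwargs": {
  "targets": [
    {"dx":0,"dy":1,"dz":0,"rx":-0.018,"ry":-0.023,"rz":0.069},
    {"dx":0,"dy":1,"dz":0,"rx":-0.018,"ry":-0.023,"rz":0.069},
    {"dx":0,"dy":1,"dz":0,"rx":-0.018,"ry":-0.023,"rz":0.069},
    {"dx":0,"dy":1,"dz":0,"rx":-0.018,"ry":-0.023,"rz":0.069},
    {"dx":0,"dy":1,"dz":0,"rx":-0.018,"ry":-0.023,"rz":0.069},
    {"dx":0,"dy":1,"dz":0,"rx":-0.018,"ry":-0.023,"rz":0.069},
    {"dx":0,"dy":1,"dz":0,"rx":-0.018,"ry":-0.023,"rz":0.069},
    {"dx":0,"dy":1,"dz":0,"rx":-0.018,"ry":-0.023,"rz":0.069},
    {"dx":0,"dy":1,"dz":0,"rx":-0.018,"ry":-0.023,"rz":0.069},
    {"dx":0,"dy":1,"dz":0,"rx":-0.018,"ry":-0.023,"rz":0.069}
  ]
}}

```text
t: 2.7
tcp_pos: [0.4335, -0.0828, 0.2314]
tool_rot: [0.932, 0.355, 0.051, 0.057]
force: [0.3, 0.3, -0.0]
finger_gap: 0.998
gripper_force: 0.0
```

Emit:
{"fn": "move_arm", "kwargs": {
  "targets": [
    {"dx":0,"dy":1,"dz":0,"rx":-0.018,"ry":-0.023,"rz":0.069},
    {"dx":0,"dy":1,"dz":0,"rx":-0.018,"ry":-0.023,"rz":0.069},
    {"dx":0,"dy":1,"dz":0,"rx":-0.018,"ry":-0.023,"rz":0.069},
    {"dx":0,"dy":1,"dz":0,"rx":-0.018,"ry":-0.023,"rz":0.069},
    {"dx":0,"dy":1,"dz":0,"rx":-0.018,"ry":-0.023,"rz":0.069},
    {"dx":0,"dy":1,"dz":0,"rx":-0.018,"ry":-0.023,"rz":0.069},
    {"dx":0,"dy":1,"dz":0,"rx":-0.018,"ry":-0.023,"rz":0.069},
    {"dx":0,"dy":1,"dz":0,"rx":-0.018,"ry":-0.023,"rz":0.069},
    {"dx":0,"dy":1,"dz":0,"rx":-0.018,"ry":-0.023,"rz":0.069},
    {"dx":0,"dy":1,"dz":0,"rx":-0.018,"ry":-0.023,"rz":0.069}
  ]
}}

```text
t: 3.95
tcp_pos: [0.4335, 0.1672, 0.2314]
tool_rot: [0.844, 0.515, 0.099, 0.112]
force: [-0.3, -0.1, 0.4]
finger_gap: 1.0
gripper_force: 0.0
```

Emit:
{"fn": "move_arm", "kwargs": {
  "targets": [
    {"dx":0,"dy":1,"dz":0,"rx":-0.018,"ry":-0.023,"rz":0.069},
    {"dx":0,"dy":1,"dz":0,"rx":-0.018,"ry":-0.023,"rz":0.069},
    {"dx":0,"dy":1,"dz":0,"rx":-0.018,"ry":-0.023,"rz":0.069},
    {"dx":0,"dy":1,"dz":0,"rx":-0.018,"ry":-0.023,"rz":0.069},
    {"dx":0,"dy":1,"dz":-0.3,"rx":-0.018,"ry":-0.023,"rz":0.069},
    {"dx":0,"dy":1,"dz":-0.4,"rx":-0.018,"ry":-0.023,"rz":0.069},
    {"dx":0,"dy":1,"dz":-0.6,"rx":-0.018,"ry":-0.023,"rz":0.069},
    {"dx":0,"dy":0,"dz":-0.8,"rx":-0.018,"ry":-0.023,"rz":0.069},
    {"dx":0,"dy":0,"dz":-0.8,"rx":-0.018,"ry":-0.023,"rz":0.069},
    {"dx":0,"dy":0,"dz":-0.5,"rx":-0.018,"ry":-0.023,"rz":0.069}
  ]
}}

```text
t: 5.2
tcp_pos: [0.4331, 0.3413, 0.1452]
tool_rot: [0.724, 0.655, 0.143, 0.162]
force: [-0.5, -0.2, -1.2]
finger_gap: 0.996
gripper_force: 0.0
```

```bash
python3 - <<'E'
from h import *
R=tool(-6,25);plan([.4326,.3443,.0973],R,1);print(sensors.sense()["q"])
t=cams.snapshot("top")[:,:,::-1];s=cams.snapshot("side")[:,:,::-1]
cv2.imwrite("pics/top2.png",t);cv2.imwrite("pics/side2.png",s)
def c(im,x,y,w,h):return cv2.resize(im[y:y+h,x:x+w],(400,300),interpolation=cv2.INTER_CUBIC)
o=np.vstack([np.hstack([c(t,226,212,80,60),c(t,376,210,60,45)]),np.hstack([c(s,272,205,80,60),c(s,376,167,72,54)])])
cv2.imwrite("pics/crop2.png",o)
E
```

```text
t 5.2 tcp [0.4331 0.3413 0.1452] F [-0.5 -0.2 -1.2] gap 0.996 gf 0.0
total [-0.021  0.119 -1.917] [ 0.01  -0.003 -0.004] per row [-0.021  0.119 -1.917] [ 0.01  -0.003 -0.004] deg 0.3
[ 0.61771293  0.51488331  1.91856829 -0.67599246  0.46719334  1.29199271]
```

View pics/crop2.png

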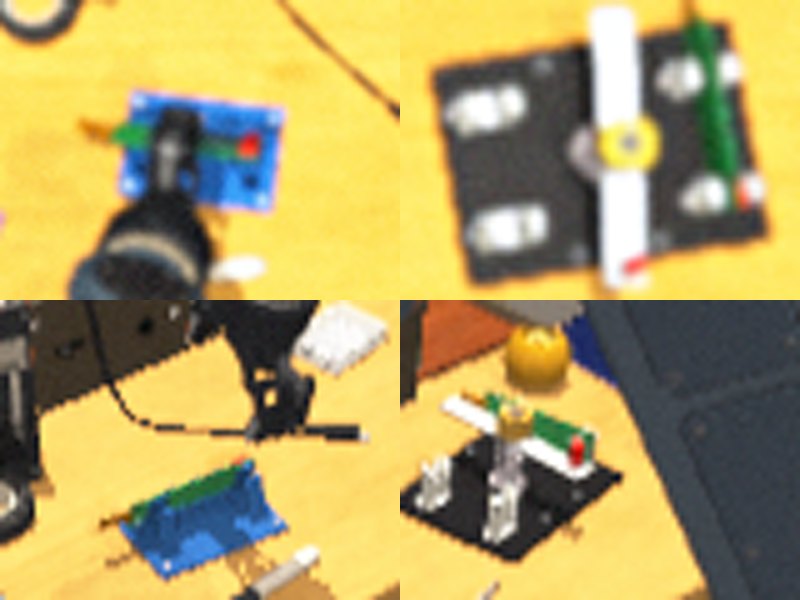

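The side view now shows the rack clear of the arm: nut at (396.9,188.2), red post at (407.9,194). The hand hovers squarely over the board, so I descend along the slope and work out the rack heights.

Emit:
{"fn": "move_arm", "kwargs": {
  "targets": [
    {"dx":0,"dy":0.04,"dz":-0.64,"rx":0,"ry":0,"rz":0},
    {"dx":0,"dy":0.04,"dz":-0.64,"rx":0,"ry":0,"rz":0},
    {"dx":0,"dy":0.04,"dz":-0.64,"rx":0,"ry":0,"rz":0},
    {"dx":0.22,"dy":-0.02,"dz":-0.48,"rx":0,"ry":0,"rz":0},
    {"dx":0.22,"dy":-0.02,"dz":-0.48,"rx":0,"ry":0,"rz":0},
    {"dx":0.22,"dy":-0.02,"dz":-0.48,"rx":0,"ry":0,"rz":0},
    {"dx":0.22,"dy":-0.02,"dz":-0.48,"rx":0,"ry":0,"rz":0},
    {"dx":0.22,"dy":-0.02,"dz":-0.48,"rx":0,"ry":0,"rz":0},
    {"dx":0.22,"dy":-0.02,"dz":-0.48,"rx":0,"ry":0,"rz":0},
    {"dx":0,"dy":0,"dz":0,"rx":0,"ry":0,"rz":0}
  ]
}}

```text
t: 6.55
tcp_pos: [0.4674, 0.3414, 0.0262]
tool_rot: [0.725, 0.654, 0.143, 0.162]
force: [0.0, -0.1, -0.4]
finger_gap: 1.005
gripper_force: 0.0
```

```bash
python3 - <<'E'
from h import *
np.set_printoptions(precision=4,suppress=True)
plan([.4662,.3408,.0248],tool(-6,25),1)
print("nut",tri((410.5,231.5),(396.9,188.2)))
print("post",tri((411.3,249.9),(407.9,194)))
print("plate",tri((431.5,245.7),(416,198.9)),tri((386.5,252),(397.6,213.8)))
s=cv2.imread("pics/side2.png");t=cv2.imread("pics/top2.png")
for k,im,lo,hi,b in(("rs",s,(0,120,80),(8,255,255),(395,180,30,30)),("rs2",s,(170,120,80),(180,255,255),(395,180,30,30)),("brs",s,(14,90,60),(32,255,255),(390,180,14,16)),("brt",t,(18,90,60),(35,255,255),(404,226,13,11)),("ws",s,(0,0,140),(180,60,255),(370,180,60,40))):
    print(k,[(int(o[0]),o[1]) for o in blobs(im,lo,hi,b,2)])
E
```

```text
t 6.55 tcp [0.4674 0.3414 0.0262] F [ 0.  -0.1 -0.4] gap 1.005 gf 0.0
total [-0.049 -0.025 -0.057] [ 0.008 -0.     0.   ] per row [-0.049 -0.025 -0.057] [ 0.008 -0.     0.   ] deg 0.2
nut (array([ 0.5001, -0.184 ,  0.0779]), np.float64(0.0006685228351574951))
post (array([ 0.4335, -0.1862,  0.0783]), np.float64(0.0006739101124689895))
plate (array([ 0.4535, -0.2793,  0.0039]), np.float64(0.0010286740920376772)) (array([ 0.4233, -0.1116,  0.0048]), np.float64(0.007192321334512207))
rs [(11, array([407.36, 194.  ]))]
rs2 []
brs [(122, array([396.82, 184.52])), (2, array([390. , 190.5]))]
brt [(57, array([410.37, 231.26]))]
ws [(31, array([388.26, 187.1 ])), (2, array([408.5, 190.5])), (117, array([397.67, 199.33])), (41, array([381.9 , 199.73]))]
```

Emit:
{"fn": "move_arm", "kwargs": {
  "targets": [
    {"dx":0,"dy":0,"dz":0,"rx":0,"ry":0,"rz":0},
    {"dx":0,"dy":0,"dz":0,"rx":0,"ry":0,"rz":0},
    {"dx":0,"dy":0,"dz":0,"rx":0,"ry":0,"rz":0},
    {"dx":0,"dy":0,"dz":0,"rx":0,"ry":0,"rz":0},
    {"dx":0,"dy":0,"dz":0,"rx":0,"ry":0,"rz":0},
    {"dx":0,"dy":0,"dz":0,"rx":0,"ry":0,"rz":0},
    {"dx":0,"dy":0,"dz":0,"rx":0,"ry":0,"rz":0},
    {"dx":0,"dy":0,"dz":0,"rx":0,"ry":0,"rz":0},
    {"dx":0,"dy":0,"dz":0,"rx":0,"ry":0,"rz":0},
    {"dx":0,"dy":0,"dz":0,"rx":0,"ry":0,"rz":0}
  ],
  "claw": 0,
  "newtons": 30
}}

```text
t: 7.8
tcp_pos: [0.4674, 0.3416, 0.027]
tool_rot: [0.725, 0.654, 0.144, 0.163]
force: [1.1, -0.4, 5.7]
finger_gap: 0.083
gripper_force: 33.0
```

Emit:
{"fn": "move_arm", "kwargs": {
  "targets": [
    {"dx":-0.13,"dy":0.01,"dz":0.27,"rx":0,"ry":0,"rz":0},
    {"dx":-0.25,"dy":0.03,"dz":0.54,"rx":0,"ry":0,"rz":0},
    {"dx":-0.25,"dy":0.03,"dz":0.54,"rx":0,"ry":0,"rz":0},
    {"dx":-0.25,"dy":0.03,"dz":0.54,"rx":0,"ry":0,"rz":0},
    {"dx":-0.25,"dy":0.03,"dz":0.54,"rx":0,"ry":0,"rz":0},
    {"dx":-0.25,"dy":0.03,"dz":0.54,"rx":0,"ry":0,"rz":0},
    {"dx":0,"dy":-0.5,"dz":0.8,"rx":0,"ry":0,"rz":0},
    {"dx":0,"dy":-0.8,"dz":0.8,"rx":0,"ry":0,"rz":0},
    {"dx":0,"dy":-1,"dz":0.8,"rx":0,"ry":0,"rz":0},
    {"dx":0,"dy":-1,"dz":0.8,"rx":0,"ry":0,"rz":0}
  ]
}}

```text
t: 9.05
tcp_pos: [0.4305, 0.262, 0.1803]
tool_rot: [0.725, 0.654, 0.142, 0.161]
force: [0.4, -0.3, -1.0]
finger_gap: 0.086
gripper_force: 32.6
```

```bash
python3 - <<'E'
from h import *
plan([.4895,-.1214,.16],tool(-80,0),20);print(sensors.sense()["q"])
E
```

```text
t 9.05 tcp [0.4305 0.262  0.1803] F [ 0.4 -0.3 -1. ] gap 0.086 gf 32.6
total [  2.358 -15.338  -0.814] [ 0.612  0.644 -2.43 ] per row [ 0.118 -0.767 -0.041] [ 0.031  0.032 -0.122] deg 77.6
[ 0.4608252   0.38880296  2.02716649 -0.59385242  0.42032493  1.07202753]
```

Emit:
{"fn": "move_arm", "kwargs": {
  "targets": [
    {"dx":0.12,"dy":-0.77,"dz":0,"rx":0.031,"ry":0.032,"rz":-0.122},
    {"dx":0.12,"dy":-0.77,"dz":0,"rx":0.031,"ry":0.032,"rz":-0.122},
    {"dx":0.12,"dy":-0.77,"dz":0,"rx":0.031,"ry":0.032,"rz":-0.122},
    {"dx":0.12,"dy":-0.77,"dz":0,"rx":0.031,"ry":0.032,"rz":-0.122},
    {"dx":0.12,"dy":-0.77,"dz":0,"rx":0.031,"ry":0.032,"rz":-0.122},
    {"dx":0.12,"dy":-0.77,"dz":0,"rx":0.031,"ry":0.032,"rz":-0.122},
    {"dx":0.12,"dy":-0.77,"dz":0,"rx":0.031,"ry":0.032,"rz":-0.122},
    {"dx":0.12,"dy":-0.77,"dz":0,"rx":0.031,"ry":0.032,"rz":-0.122},
    {"dx":0.12,"dy":-0.77,"dz":0,"rx":0.031,"ry":0.032,"rz":-0.122},
    {"dx":0.12,"dy":-0.77,"dz":0,"rx":0.031,"ry":0.032,"rz":-0.122}
  ]
}}

```text
t: 10.3
tcp_pos: [0.4608, 0.0703, 0.1799]
tool_rot: [0.914, 0.39, 0.076, 0.085]
force: [0.1, 1.1, -0.8]
finger_gap: 0.083
gripper_force: 32.5
```

Emit:
{"fn": "move_arm", "kwargs": {
  "targets": [
    {"dx":0.12,"dy":-0.77,"dz":0,"rx":0.031,"ry":0.032,"rz":-0.122},
    {"dx":0.12,"dy":-0.77,"dz":0,"rx":0.031,"ry":0.032,"rz":-0.122},
    {"dx":0.12,"dy":-0.77,"dz":0,"rx":0.031,"ry":0.032,"rz":-0.122},
    {"dx":0.12,"dy":-0.77,"dz":0,"rx":0.031,"ry":0.032,"rz":-0.122},
    {"dx":0.12,"dy":-0.77,"dz":0,"rx":0.031,"ry":0.032,"rz":-0.122},
    {"dx":0.12,"dy":-0.77,"dz":0,"rx":0.031,"ry":0.032,"rz":-0.122},
    {"dx":0.12,"dy":-0.77,"dz":0,"rx":0.031,"ry":0.032,"rz":-0.122},
    {"dx":0.12,"dy":-0.77,"dz":0,"rx":0.031,"ry":0.032,"rz":-0.122},
    {"dx":0.12,"dy":-0.77,"dz":0,"rx":0.031,"ry":0.032,"rz":-0.122},
    {"dx":0.08,"dy":-0.7,"dz":-0.5,"rx":0.031,"ry":0.032,"rz":-0.122}
  ]
}}

```text
t: 11.55
tcp_pos: [0.4912, -0.1206, 0.1678]
tool_rot: [0.997, 0.083, 0.002, 0.0]
force: [0.4, -1.0, -1.2]
finger_gap: 0.081
gripper_force: 32.5
```

```bash
python3 - <<'E'
from h import *
plan([.4895,-.1214,.10],tool(-80,0),1);print(sensors.sense()["q"])
t=cams.snapshot("top")[:,:,::-1];s=cams.snapshot("side")[:,:,::-1]
cv2.imwrite("pics/top3.png",t);cv2.imwrite("pics/side3.png",s)
def c(im,x,y,w,h):return cv2.resize(im[y:y+h,x:x+w],(400,300),interpolation=cv2.INTER_CUBIC)
cv2.imwrite("pics/crop3.png",np.hstack([c(t,368,200,72,54),c(s,360,155,80,60)]))
E
```

```text
t 11.55 tcp [ 0.4912 -0.1206  0.1678] F [ 0.4 -1.  -1.2] gap 0.081 gf 32.5
total [-0.066 -0.033 -2.713] [-0.     0.007  0.017] per row [-0.066 -0.033 -2.713] [-0.     0.007  0.017] deg 0.6
[-0.46305879  0.4608067   1.79575558  0.00221848  0.88190021  0.94088502]
```

View pics/crop3.png

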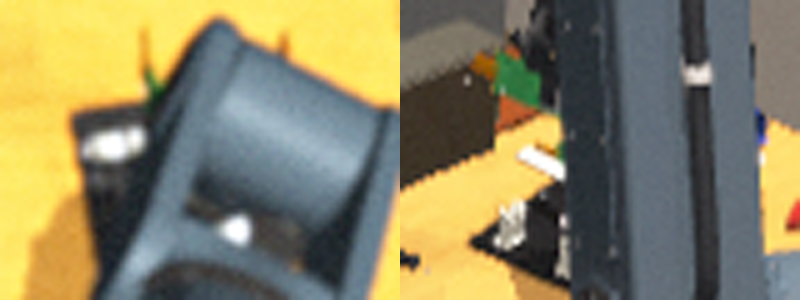

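The arm hides most of the slot, but the tail tip is visible at top (393.7,206) and side (375.2,167.5), so I can check the board's position along its length.

```bash
python3 - <<'E'
from h import *
np.set_printoptions(precision=4,suppress=True)
ax=np.array([np.cos(np.radians(10)),np.sin(np.radians(10))])
for a,b in(((393.7,206.3),(375.4,167.8)),((395,213.5),(380.2,170.5))):
    p,r=tri(a,b);d=p[:2]-[.4912,-.1206];print(p,r,"along",d@ax,"across",d@[-ax[1],ax[0]])
for n,im,b in(("top",cv2.imread("pics/top3.png"),(388,200,14,20)),("side",cv2.imread("pics/side3.png"),(370,155,24,24))):
    for lo,hi in(((45,80,30),(95,255,200)),((8,120,60),(19,255,215))):
        print(n,[(int(o[0]),o[1],o[2]) for o in blobs(im,lo,hi,b,3)])
E
```

```text
[ 0.577  -0.1056  0.1797] 0.0024177829533260265 along 0.0870473682330446 across -0.00014477117306846941
[ 0.5522 -0.1115  0.1745] 0.0034749928784367167 along 0.06164500884780057 across -0.001594138210453894
top [(6, array([395.67, 216.17]), [[394.2, 216.6], [395.0, 215.0], [397.0, 216.0], [396.2, 217.6]])]
top [(10, array([399.5, 211. ]), [[397.6, 213.8], [400.6, 207.8], [401.4, 208.2], [398.4, 214.2]]), (6, array([390.5 , 218.17]), [[387.8, 218.2], [392.8, 217.2], [393.0, 218.0], [388.0, 219.0]])]
side [(65, array([383.12, 170.46]), [[379.0, 165.0], [387.0, 165.0], [387.0, 175.0], [379.0, 175.0]])]
side [(7, array([382.14, 164.71]), [[381.0, 164.0], [383.0, 164.0], [383.0, 166.0], [381.0, 166.0]]), (20, array([376.25, 167.6 ]), [[373.4, 168.2], [375.2, 164.6], [379.6, 166.8], [377.8, 170.4]]), (28, array([382.82, 176.54]), [[380.0, 178.0], [380.0, 174.0], [388.0, 174.0], [388.0, 178.0]])]
```

```bash
python3 - <<'E'
from h import *
np.set_printoptions(precision=1,suppress=True,linewidth=200)
t=cv2.imread("pics/top1.png");g=cv2.cvtColor(t,cv2.COLOR_BGR2GRAY)
for r0,c0,z in((222,379,0),(240,382,0)):
    print("cols",c0,"..");print(g[r0:r0+9,c0:c0+20])
for z in(.01,.046):
    for x in(-.034,.034):
        print(z,x,[np.round(proj("top",[*(np.array([.5003,-.1825])+np.array([[.985,-.174],[.174,.985]])@[x,y]),z]),1) for y in(.0565,.062,.0675)])
E
```

```text
cols 379 ..
[[209 160  88  67  69  73  72  70  71  79  86  88 103 124 103  81  71  70  68  71]
 [215 170  98  66  71  91 101 126 137 152 150 144 177 208 186 118  79  67  68  78]
 [220 191 122  71  83 126 172 213 231 240 229 197 232 250 240 161  89  73  74  71]
 [227 213 148  92 131 175 224 254 255 255 252 230 234 251 250 184  99  73  68  66]
 [229 221 161 125 176 203 231 252 255 255 255 234 222 238 237 176  88  69  72  73]
 [229 219 168 133 179 194 217 242 251 255 255 238 198 195 186 131  84  67  69  66]
 [227 216 166 111 127 160 208 217 227 241 245 207 168 150 121  82  69  71  67  65]
 [223 215 178 101  74 123 179 174 162 155 161 140 111  93  81  75  73  68  73  62]
 [224 223 197 126  73  87 116 113  95  86  84  73  74  69  73  75  71  74  67  65]]
cols 382 ..
[[217 179  97  63  71  69  73  82  85  94 104 103 107 110 119  95  73  64  70  67]
 [219 191 122  71  73  91 110 128 153 177 186 180 173 194 206 158  84  71  72  69]
 [221 207 151  77  78 130 169 210 237 247 246 224 207 234 249 199 105  73  66  68]
 [221 210 158  89 108 158 210 245 254 255 255 233 198 234 251 212 111  66  70  68]
 [220 208 160 109 142 168 208 240 254 255 255 233 188 222 245 196 111  66  68  60]
 [219 208 157 113 153 175 200 228 250 255 255 237 193 197 210 163  93  74  69  69]
 [222 211 168 115 119 155 195 208 228 240 245 216 168 148 138 100  80  68  68  72]
 [221 216 191 127  87 115 154 151 150 157 154 138 108  92  84  81  70  73  75  86]
 [221 221 207 149  87  88 103  93  92  81  78  75  73  69  76  69  69  72  74  91]]
0.01 -0.034 [array([393.2, 244.1]), array([391.8, 244.3]), array([390.4, 244.5])]
0.01 0.034 [array([390.1, 226.3]), array([388.6, 226.5]), array([387.2, 226.7])]
0.046 -0.034 [array([395. , 243.6]), array([393.5, 243.9]), array([392.1, 244.1])]
0.046 0.034 [array([391.7, 225.5]), array([390.3, 225.7]), array([388.8, 225.9])]
```

Emit:
{"fn": "move_arm", "kwargs": {
  "targets": [
    {"dx":0.04,"dy":-0.02,"dz":-0.5,"rx":0,"ry":0,"rz":0.017},
    {"dx":0.04,"dy":0,"dz":-0.6,"rx":0,"ry":0,"rz":0},
    {"dx":0,"dy":0,"dz":-0.6,"rx":0,"ry":0,"rz":0},
    {"dx":0,"dy":0,"dz":-0.6,"rx":0,"ry":0,"rz":0},
    {"dx":0,"dy":0,"dz":-0.6,"rx":0,"ry":0,"rz":0},
    {"dx":0,"dy":0,"dz":-0.5,"rx":0,"ry":0,"rz":0},
    {"dx":0,"dy":0,"dz":-0.3,"rx":0,"ry":0,"rz":0},
    {"dx":0,"dy":0,"dz":-0.2,"rx":0,"ry":0,"rz":0},
    {"dx":0,"dy":0,"dz":-0.1,"rx":0,"ry":0,"rz":0},
    {"dx":0,"dy":0,"dz":0,"rx":0,"ry":0,"rz":0}
  ]
}}

```text
t: 12.9
tcp_pos: [0.4932, -0.121, 0.0682]
tool_rot: [0.996, 0.088, 0.002, 0.001]
force: [-0.4, 0.2, -0.7]
finger_gap: 0.084
gripper_force: 32.5
```

```bash
python3 - <<'E'
from h import *
np.set_printoptions(precision=4,suppress=True)
plan([.4932,-.1212,.0253],tool(-80,0),1);print(sensors.sense()["ft_torque"])
ax=np.array([-.174,.985])
for p,z in(((425.4,224.5),.046),((419.6,225.3),.014)):print("cured across",(onz("top",p,z)[:2]-[.5003,-.1825])@ax)
t=cams.snapshot("top")[:,:,::-1];s=cams.snapshot("side")[:,:,::-1]
cv2.imwrite("pics/top4.png",t);cv2.imwrite("pics/side4.png",s)
def c(im,x,y,w,h):return cv2.resize(im[y:y+h,x:x+w],(400,300),interpolation=cv2.INTER_CUBIC)
cv2.imwrite("pics/crop4.png",np.hstack([c(t,368,200,72,54),c(s,360,170,80,60)]))
E
```

```text
t 12.9 tcp [ 0.4932 -0.121   0.0682] F [-0.4  0.2 -0.7] gap 0.084 gf 32.5
total [-0.001 -0.01  -1.715] [ 0.002  0.007 -0.004] per row [-0.001 -0.01  -1.715] [ 0.002  0.007 -0.004] deg 0.2
[-0.0087  0.0543 -0.0064]
cured across -0.0679349621778491
cured across -0.05399325457559255
```

View pics/crop4.png

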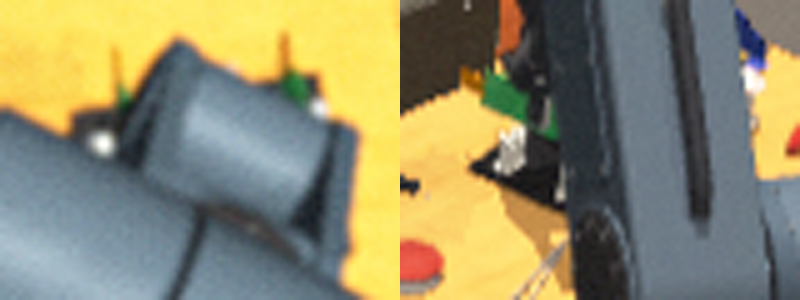

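The held board's tail is at top crop (115,45) and the cured board's at (285,35). I compare the two to set the position along the slot.

```bash
python3 - <<'E'
from h import *
np.set_printoptions(precision=1,suppress=True,linewidth=220)
t=cv2.imread("pics/top4.png");s=cv2.imread("pics/side4.png");t1=cv2.imread("pics/top1.png")
ax=np.array([.985,.174]);C=np.array([.5003,-.1825])
def hue(im,x,y,w,h):
    f=im[y:y+h,x:x+w].astype(float);return (f[...,1]-f[...,0]).astype(int), (f[...,2]-f[...,1]).astype(int)
print("held top blue-channel cols384-393 rows204-222");print(t[204:222,384:394,0]);print("cured top cols414-426");print(t[203:220,414:428,0])
print("side held");print(s[180:196,368:392,2]-0)
for p,z in(((388.7,208.1),.0763),((389.7,215.6),.0763),((419.3,206.3),.031),((420.4,213.8),.031)):
    print(p,(onz("top",p,z)[:2]-C)@ax*1000)
E
```

```text
held top blue-channel cols384-393 rows204-222
[[112 112 101 112 103  98 103 103 107 105]
 [ 99 102 106 102 104 109 105 105 102 101]
 [ 97  94 106  98 101  98 104  96  98 100]
 [ 96  91 101  92  91  93  94 101 103 101]
 [ 90  94  95  89  73  81  94  98  96 102]
 [ 96  92  91  80  53  68  89  96 104  98]
 [ 92  96  93  87  52  52  87  95  95  88]
 [ 90  95  88  82  60  56  84  93  92  87]
 [ 86  94  92  93  55  60  76  91  84  71]
 [ 94  98  92  89  64  57  84  94  86  64]
 [ 97 103 101  89  66  53  72  86  68  48]
 [ 89  98  98  84  61  55  75  75  54  36]
 [ 90  99  95  86  64  58  68  66  42  39]
 [ 82  90  81  81  68  57  69  56  35  51]
 [ 72  71  69  72  58  49  41  34  45  71]
 [ 67  65  62  66  59  47  30  30  56  82]
 [ 61  64  62  60  57  41  35  44  75  86]
 [ 66  56  48  59  52  45  36  64  81  81]]
cured top cols414-426
[[116 111 107 111 107  96  99 103  96 101 100 106 100 103]
 [113 112 113 106 108  95  94  99  99 100  98 102 102 102]
 [104 108 105 104  89  83  97  92  95 100  97 101 103 103]
 [105  99 109 102  73  60  86 102 103 103 101 104  96 102]
 [100 101 101  88  62
[... 1773 characters left out ...]
253 253 107  64  53  48  46  48  38  43  48  46  34  33  32 124  67  48]
 [254 254 254 254 253 254 254 254 222 172  95  61  45  45  41  50  49  37  43  37  44 120  67  48]
 [254 254 254 254 254 254 254 254 253 247 219 169  89  48  50  46  43  40  45  36  59 120  62  50]
 [254 254 254 254 254 254 254 254 253 253 253 247 220 209 129  47  40  44  35  33  64 122  52  53]
 [254 254 254 254 254 254 254 254 253 253 253 253 252 253 233 208 109  60  52  46  84 119  49  47]
 [253 253 253 254 254 254 254 253 253 253 253 250 250 252 250 249 219  88  64  58  94  88  42  48]]
(388.7, 208.1) 96.71194252884534
(389.7, 215.6) 68.96218953303179
(419.3, 206.3) 90.03461551319762
(420.4, 213.8) 61.46518326185723
```

Emit:
{"fn": "move_arm", "kwargs": {
  "targets": [
    {"dx":-0.13,"dy":-0.02,"dz":0,"rx":0,"ry":0,"rz":0},
    {"dx":0,"dy":0,"dz":-0.16,"rx":0,"ry":0,"rz":0},
    {"dx":0,"dy":0,"dz":-0.16,"rx":0,"ry":0,"rz":0},
    {"dx":0,"dy":0,"dz":-0.16,"rx":0,"ry":0,"rz":0},
    {"dx":0,"dy":0,"dz":-0.16,"rx":0,"ry":0,"rz":0},
    {"dx":0,"dy":0,"dz":-0.16,"rx":0,"ry":0,"rz":0},
    {"dx":0,"dy":0,"dz":-0.16,"rx":0,"ry":0,"rz":0},
    {"dx":0,"dy":0,"dz":-0.1,"rx":0,"ry":0,"rz":0},
    {"dx":0,"dy":0,"dz":0,"rx":0,"ry":0,"rz":0},
    {"dx":0,"dy":0,"dz":0,"rx":0,"ry":0,"rz":0}
  ]
}}

```text
t: 14.25
tcp_pos: [0.4899, -0.1214, 0.0416]
tool_rot: [0.996, 0.088, 0.002, 0.001]
force: [0.3, 0.3, -1.1]
finger_gap: 0.083
gripper_force: 32.5
```

Emit:
{"fn": "move_arm", "kwargs": {
  "targets": [
    {"dx":0,"dy":0,"dz":-0.12,"rx":0,"ry":0,"rz":0},
    {"dx":0,"dy":0,"dz":-0.12,"rx":0,"ry":0,"rz":0},
    {"dx":0,"dy":0,"dz":-0.12,"rx":0,"ry":0,"rz":0},
    {"dx":0,"dy":0,"dz":-0.08,"rx":0,"ry":0,"rz":0},
    {"dx":0,"dy":0,"dz":-0.05,"rx":0,"ry":0,"rz":0},
    {"dx":0,"dy":0,"dz":-0.05,"rx":0,"ry":0,"rz":0},
    {"dx":0,"dy":0,"dz":0,"rx":0,"ry":0,"rz":0},
    {"dx":0,"dy":0,"dz":0,"rx":0,"ry":0,"rz":0},
    {"dx":0,"dy":0,"dz":0,"rx":0,"ry":0,"rz":0},
    {"dx":0,"dy":0,"dz":0,"rx":0,"ry":0,"rz":0}
  ]
}}

```text
t: 15.5
tcp_pos: [0.4899, -0.1214, 0.0281]
tool_rot: [0.996, 0.088, 0.002, 0.001]
force: [-0.3, 0.2, -1.6]
finger_gap: 0.086
gripper_force: 32.5
```

Emit:
{"fn": "move_arm", "kwargs": {
  "targets": [
    {"dx":0,"dy":0,"dz":-0.04,"rx":0,"ry":0,"rz":0},
    {"dx":0,"dy":0,"dz":-0.04,"rx":0,"ry":0,"rz":0},
    {"dx":0,"dy":0,"dz":-0.04,"rx":0,"ry":0,"rz":0},
    {"dx":0,"dy":0,"dz":-0.04,"rx":0,"ry":0,"rz":0},
    {"dx":0,"dy":0,"dz":-0.04,"rx":0,"ry":0,"rz":0},
    {"dx":0,"dy":0,"dz":0,"rx":0,"ry":0,"rz":0},
    {"dx":0,"dy":0,"dz":0,"rx":0,"ry":0,"rz":0},
    {"dx":0,"dy":0,"dz":0,"rx":0,"ry":0,"rz":0},
    {"dx":0,"dy":0,"dz":0,"rx":0,"ry":0,"rz":0},
    {"dx":0,"dy":0,"dz":0,"rx":0,"ry":0,"rz":0}
  ]
}}

```text
t: 16.75
tcp_pos: [0.4898, -0.1214, 0.0231]
tool_rot: [0.996, 0.088, 0.002, 0.001]
force: [-0.0, 0.1, -1.4]
finger_gap: 0.081
gripper_force: 32.5
```

Emit:
{"fn": "move_arm", "kwargs": {
  "targets": [
    {"dx":0,"dy":0,"dz":-0.04,"rx":0,"ry":0,"rz":0},
    {"dx":0,"dy":0,"dz":-0.04,"rx":0,"ry":0,"rz":0},
    {"dx":0,"dy":0,"dz":-0.04,"rx":0,"ry":0,"rz":0},
    {"dx":0,"dy":0,"dz":-0.04,"rx":0,"ry":0,"rz":0},
    {"dx":0,"dy":0,"dz":0,"rx":0,"ry":0,"rz":0},
    {"dx":0,"dy":0,"dz":0,"rx":0,"ry":0,"rz":0},
    {"dx":0,"dy":0,"dz":0,"rx":0,"ry":0,"rz":0},
    {"dx":0,"dy":0,"dz":0,"rx":0,"ry":0,"rz":0},
    {"dx":0,"dy":0,"dz":0,"rx":0,"ry":0,"rz":0},
    {"dx":0,"dy":0,"dz":0,"rx":0,"ry":0,"rz":0}
  ]
}}

```text
t: 18.0
tcp_pos: [0.4899, -0.1214, 0.0191]
tool_rot: [0.996, 0.088, 0.002, 0.001]
force: [0.2, 0.0, -0.9]
finger_gap: 0.083
gripper_force: 32.5
```

Emit:
{"fn": "move_arm", "kwargs": {
  "targets": [
    {"dx":0,"dy":0,"dz":-0.04,"rx":0,"ry":0,"rz":0},
    {"dx":0,"dy":0,"dz":-0.04,"rx":0,"ry":0,"rz":0},
    {"dx":0,"dy":0,"dz":-0.04,"rx":0,"ry":0,"rz":0},
    {"dx":0,"dy":0,"dz":-0.04,"rx":0,"ry":0,"rz":0},
    {"dx":0,"dy":0,"dz":0,"rx":0,"ry":0,"rz":0},
    {"dx":0,"dy":0,"dz":0,"rx":0,"ry":0,"rz":0},
    {"dx":0,"dy":0,"dz":0,"rx":0,"ry":0,"rz":0},
    {"dx":0,"dy":0,"dz":0,"rx":0,"ry":0,"rz":0},
    {"dx":0,"dy":0,"dz":0,"rx":0,"ry":0,"rz":0},
    {"dx":0,"dy":0,"dz":0,"rx":0,"ry":0,"rz":0}
  ]
}}

```text
t: 19.25
tcp_pos: [0.4901, -0.1214, 0.018]
tool_rot: [0.996, 0.089, 0.002, 0.001]
force: [-3.0, 2.3, 26.2]
finger_gap: 0.085
gripper_force: 35.6
```

```bash
python3 - <<'E'
from h import *
plan([.49,-.1214,.0],tool(-80,0),1)
t=cams.snapshot("top")[:,:,::-1];s=cams.snapshot("side")[:,:,::-1]
cv2.imwrite("pics/top5.png",t);cv2.imwrite("pics/side5.png",s)
def c(im,x,y,w,h):return cv2.resize(im[y:y+h,x:x+w],(400,300),interpolation=cv2.INTER_CUBIC)
cv2.imwrite("pics/crop5.png",np.hstack([c(t,368,200,72,54),c(s,366,175,60,45)]))
E
```

```text
t 19.25 tcp [ 0.4901 -0.1214  0.018 ] F [-3.   2.3 26.2] gap 0.085 gf 35.6
total [-0.005 -0.001 -0.719] [ 0.004  0.009 -0.005] per row [-0.005 -0.001 -0.719] [ 0.004  0.009 -0.005] deg 0.3
```

View pics/crop5.png

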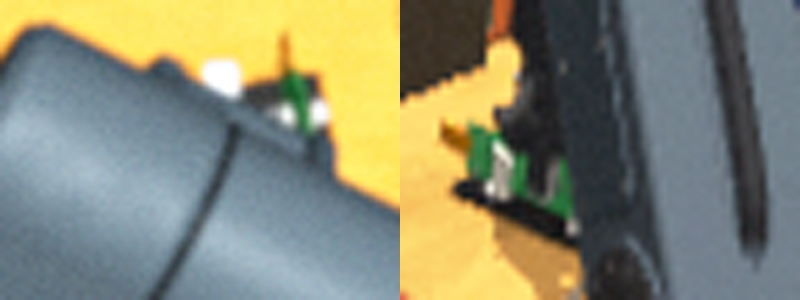

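The board is seated: contact at TCP z = 18 mm, with the board between the guides at side crop (500,165). Releasing with a limited opening.

Emit:
{"fn": "move_arm", "kwargs": {
  "targets": [
    {"dx":0,"dy":0,"dz":0.08,"rx":0,"ry":0,"rz":0},
    {"dx":0,"dy":0,"dz":0,"rx":0,"ry":0,"rz":0},
    {"dx":0,"dy":0,"dz":0,"rx":0,"ry":0,"rz":0},
    {"dx":0,"dy":0,"dz":0,"rx":0,"ry":0,"rz":0},
    {"dx":0,"dy":0,"dz":0,"rx":0,"ry":0,"rz":0},
    {"dx":0,"dy":0,"dz":0,"rx":0,"ry":0,"rz":0},
    {"dx":0,"dy":0,"dz":0.2,"rx":0,"ry":0,"rz":0},
    {"dx":0,"dy":0,"dz":0.6,"rx":0,"ry":0,"rz":0},
    {"dx":0,"dy":0,"dz":0.9,"rx":0,"ry":0,"rz":0},
    {"dx":0,"dy":0,"dz":1,"rx":0,"ry":0,"rz":0}
  ],
  "claw": 35
}}

```text
t: 20.6
tcp_pos: [0.4905, -0.1222, 0.0859]
tool_rot: [0.996, 0.088, 0.002, 0.001]
force: [-0.6, 0.5, 0.5]
finger_gap: 0.348
gripper_force: 0.0
```

```bash
python3 - <<'E'
from h import *
plan([.434,-.186,.12],tool(-85,0),1);print(sensors.sense()["q"])
E
```

```text
t 20.6 tcp [ 0.4905 -0.1222  0.0859] F [-0.6  0.5  0.5] gap 0.348 gf 0.0
total [-2.262 -2.553  1.364] [ 0.004  0.009 -0.17 ] per row [-2.262 -2.553  1.364] [ 0.004  0.009 -0.17 ] deg 5.1
[-4.65701383e-01  6.02748874e-01  1.85678172e+00  6.18641355e-04
  6.77111545e-01  9.28077018e-01]
```

Emit:
{"fn": "move_arm", "kwargs": {
  "targets": [
    {"dx":0,"dy":0,"dz":0.7,"rx":0,"ry":0,"rz":0},
    {"dx":-0.5,"dy":-0.57,"dz":0.66,"rx":0,"ry":0,"rz":-0.04},
    {"dx":-0.59,"dy":-0.66,"dz":0,"rx":0,"ry":0,"rz":-0.04},
    {"dx":-0.59,"dy":-0.66,"dz":0,"rx":0,"ry":0,"rz":-0.04},
    {"dx":-0.58,"dy":-0.66,"dz":0,"rx":0,"ry":0,"rz":-0.04},
    {"dx":0,"dy":0,"dz":-0.4,"rx":0,"ry":0,"rz":0},
    {"dx":0,"dy":0,"dz":-0.6,"rx":0,"ry":0,"rz":0},
    {"dx":0,"dy":0,"dz":-0.6,"rx":0,"ry":0,"rz":0},
    {"dx":0,"dy":0,"dz":-0.3,"rx":0,"ry":0,"rz":0},
    {"dx":0,"dy":0,"dz":-0.1,"rx":0,"ry":0,"rz":0}
  ]
}}

```text
t: 21.85
tcp_pos: [0.4336, -0.1849, 0.0682]
tool_rot: [0.999, 0.047, 0.001, 0.001]
force: [0.2, 1.3, 0.1]
finger_gap: 0.346
gripper_force: 0.0
```

Emit:
{"fn": "move_arm", "kwargs": {
  "targets": [
    {"dx":0,"dy":0,"dz":0,"rx":0,"ry":0,"rz":0},
    {"dx":0,"dy":0,"dz":0,"rx":0,"ry":0,"rz":0},
    {"dx":0,"dy":0,"dz":0,"rx":0,"ry":0,"rz":0},
    {"dx":0,"dy":0,"dz":0,"rx":0,"ry":0,"rz":0},
    {"dx":0,"dy":0,"dz":0,"rx":0,"ry":0,"rz":0},
    {"dx":0,"dy":0,"dz":0,"rx":0,"ry":0,"rz":0},
    {"dx":0,"dy":0,"dz":0,"rx":0,"ry":0,"rz":0},
    {"dx":0,"dy":0,"dz":0,"rx":0,"ry":0,"rz":0},
    {"dx":0,"dy":0,"dz":0,"rx":0,"ry":0,"rz":0},
    {"dx":0,"dy":0,"dz":0,"rx":0,"ry":0,"rz":0}
  ],
  "claw": 0,
  "newtons": 20
}}

```text
t: 23.1
tcp_pos: [0.4336, -0.1852, 0.0686]
tool_rot: [0.999, 0.047, 0.002, 0.001]
force: [2.0, 0.3, 0.0]
finger_gap: 0.12
gripper_force: 20.8
```

```bash
python3 - <<'E'
from h import *
plan([.434,-.186,.07],tool(-85,0),1);s=sensors.sense();print(s["q"],s["ft_torque"])
E
```

```text
t 23.1 tcp [ 0.4336 -0.1852  0.0686] F [2.  0.3 0. ] gap 0.12 gf 20.8
total [ 0.018 -0.03   0.055] [ 0.003  0.007 -0.011] per row [ 0.018 -0.03   0.055] [ 0.003  0.007 -0.011] deg 0.4
[-6.42059261e-01  6.12009773e-01  1.94948926e+00  1.72826227e-03
  5.76450301e-01  8.34219980e-01] [ 0.16577198 -0.3693376  -0.01417088]
```

```bash
python3 - <<'E'
import numpy as np
a=np.radians(181.9-np.arange(21)*4.15);p=.0663*np.c_[np.cos(a),np.sin(a)]/.025
print(np.round(np.diff(p,axis=0),3).tolist())
E
```

```text
[[0.001, 0.192], [0.014, 0.191], [0.028, 0.19], [0.042, 0.187], [0.055, 0.184], [0.069, 0.179], [0.081, 0.174], [0.094, 0.168], [0.106, 0.16], [0.117, 0.152], [0.128, 0.143], [0.138, 0.134], [0.147, 0.124], [0.156, 0.113], [0.163, 0.101], [0.17, 0.089], [0.176, 0.076], [0.181, 0.063], [0.185, 0.05], [0.189, 0.037]]
```

Emit:
{"fn": "move_arm", "kwargs": {
  "targets": [
    {"dx":0.001,"dy":0.192,"dz":0,"rx":0,"ry":0,"rz":-0.138},
    {"dx":0.014,"dy":0.191,"dz":0,"rx":0,"ry":0,"rz":-0.138},
    {"dx":0.028,"dy":0.19,"dz":0,"rx":0,"ry":0,"rz":-0.138},
    {"dx":0.042,"dy":0.187,"dz":0,"rx":0,"ry":0,"rz":-0.138},
    {"dx":0.055,"dy":0.184,"dz":0,"rx":0,"ry":0,"rz":-0.138},
    {"dx":0.069,"dy":0.179,"dz":0,"rx":0,"ry":0,"rz":-0.138},
    {"dx":0.081,"dy":0.174,"dz":0,"rx":0,"ry":0,"rz":-0.138},
    {"dx":0.094,"dy":0.168,"dz":0,"rx":0,"ry":0,"rz":-0.138},
    {"dx":0.106,"dy":0.16,"dz":0,"rx":0,"ry":0,"rz":-0.138},
    {"dx":0.117,"dy":0.152,"dz":0,"rx":0,"ry":0,"rz":-0.138}
  ]
}}

```text
t: 24.35
tcp_pos: [0.4481, -0.1408, 0.0686]
tool_rot: [0.951, -0.31, 0.001, 0.001]
force: [-0.1, -1.6, 0.5]
finger_gap: 0.127
gripper_force: 20.9
```

Emit:
{"fn": "move_arm", "kwargs": {
  "targets": [
    {"dx":0.128,"dy":0.143,"dz":0,"rx":0,"ry":0,"rz":-0.138},
    {"dx":0.138,"dy":0.134,"dz":0,"rx":0,"ry":0,"rz":-0.138},
    {"dx":0.147,"dy":0.124,"dz":0,"rx":0,"ry":0,"rz":-0.138},
    {"dx":0.156,"dy":0.113,"dz":0,"rx":0,"ry":0,"rz":-0.138},
    {"dx":0.163,"dy":0.101,"dz":0,"rx":0,"ry":0,"rz":-0.138},
    {"dx":0.17,"dy":0.089,"dz":0,"rx":0,"ry":0,"rz":-0.138},
    {"dx":0.176,"dy":0.076,"dz":0,"rx":0,"ry":0,"rz":-0.138},
    {"dx":0.181,"dy":0.063,"dz":0,"rx":0,"ry":0,"rz":-0.138},
    {"dx":0.185,"dy":0.05,"dz":0,"rx":0,"ry":0,"rz":-0.138},
    {"dx":0,"dy":0,"dz":0,"rx":0,"ry":0,"rz":0}
  ]
}}

```text
t: 25.6
tcp_pos: [0.484, -0.1181, 0.0685]
tool_rot: [0.802, -0.597, 0.0, 0.002]
force: [0.7, 1.0, 1.4]
finger_gap: 0.124
gripper_force: 21.0
```

Emit:
{"fn": "move_arm", "kwargs": {
  "targets": [
    {"dx":0.1,"dy":0.02,"dz":0,"rx":0,"ry":0,"rz":-0.07},
    {"dx":0.09,"dy":0.016,"dz":0,"rx":0,"ry":0,"rz":-0.07},
    {"dx":0.06,"dy":0.01,"dz":0,"rx":0,"ry":0,"rz":0},
    {"dx":0.04,"dy":0.006,"dz":0,"rx":0,"ry":0,"rz":0},
    {"dx":0.03,"dy":0.004,"dz":0,"rx":0,"ry":0,"rz":0},
    {"dx":0,"dy":0,"dz":0,"rx":0,"ry":0,"rz":0},
    {"dx":0,"dy":0,"dz":0,"rx":0,"ry":0,"rz":0},
    {"dx":0,"dy":0,"dz":0,"rx":0,"ry":0,"rz":0},
    {"dx":0,"dy":0,"dz":0,"rx":0,"ry":0,"rz":0},
    {"dx":0,"dy":0,"dz":0,"rx":0,"ry":0,"rz":0}
  ]
}}

```text
t: 26.85
tcp_pos: [0.489, -0.1169, 0.0681]
tool_rot: [0.781, -0.625, -0.003, 0.003]
force: [-8.0, -5.3, 2.4]
finger_gap: 0.126
gripper_force: 21.2
```

Emit:
{"fn": "move_arm", "kwargs": {
  "targets": [
    {"dx":-0.1,"dy":-0.02,"dz":0,"rx":0,"ry":0,"rz":0},
    {"dx":0,"dy":0,"dz":0,"rx":0,"ry":0,"rz":0},
    {"dx":0,"dy":0,"dz":0,"rx":0,"ry":0,"rz":0},
    {"dx":0,"dy":0,"dz":0,"rx":0,"ry":0,"rz":0},
    {"dx":0,"dy":0,"dz":0.3,"rx":0,"ry":0,"rz":0},
    {"dx":0,"dy":0,"dz":0.8,"rx":0,"ry":0,"rz":0.1},
    {"dx":0,"dy":0,"dz":0.6,"rx":0,"ry":0,"rz":0.34},
    {"dx":0,"dy":-0.5,"dz":0,"rx":0,"ry":0,"rz":0.34},
    {"dx":0,"dy":-0.6,"dz":0,"rx":0,"ry":0,"rz":0.34},
    {"dx":0,"dy":-0.6,"dz":0,"rx":0,"ry":0,"rz":0.34}
  ],
  "claw": 50
}}

```text
t: 28.1
tcp_pos: [0.4903, -0.1604, 0.1117]
tool_rot: [0.958, -0.287, 0.002, 0.001]
force: [0.2, -0.5, -0.3]
finger_gap: 0.498
gripper_force: 0.0
```

```bash
python3 - <<'E'
from h import *
plan([.5003,-.1823,.110],tool(120,0),1);s=sensors.sense();print(s["q"])
R=Rn.from_quat(s["tool_rot"]).as_matrix();print("yaw",np.degrees(np.arctan2(R[1,1],R[0,1])),"z",R[:,2])
E
```

```text
t 28.1 tcp [ 0.4903 -0.1604  0.1117] F [ 0.2 -0.5 -0.3] gap 0.498 gf 0.0
total [ 0.399 -0.878 -0.068] [ 9.000e-03 -3.000e-03 -3.888e+00] per row [ 0.399 -0.878 -0.068] [ 9.000e-03 -3.000e-03 -3.888e+00] deg 116.6
[-0.53206531  0.56556915  1.81455287 -0.00219036  0.75777201  1.62266632]
yaw -123.36617189562713 z [ 0.00242461 -0.0031743  -0.99999202]
```

Emit:
{"fn": "move_arm", "kwargs": {
  "targets": [
    {"dx":0.13,"dy":-0.3,"dz":0,"rx":0,"ry":0,"rz":0.34},
    {"dx":0.13,"dy":-0.3,"dz":0,"rx":0,"ry":0,"rz":0.34},
    {"dx":0.14,"dy":-0.28,"dz":0,"rx":0,"ry":0,"rz":0.34},
    {"dx":0,"dy":0,"dz":0,"rx":0,"ry":0,"rz":0.34},
    {"dx":0,"dy":0,"dz":0,"rx":0,"ry":0,"rz":0.34},
    {"dx":0,"dy":0,"dz":0,"rx":0,"ry":0,"rz":0.34},
    {"dx":0,"dy":0,"dz":0,"rx":0,"ry":0,"rz":0.34},
    {"dx":0,"dy":0,"dz":0,"rx":0,"ry":0,"rz":0.34},
    {"dx":0,"dy":0,"dz":0,"rx":0,"ry":0,"rz":0.34},
    {"dx":0,"dy":0,"dz":0,"rx":0,"ry":0,"rz":0.34}
  ]
}}

```text
t: 29.35
tcp_pos: [0.5003, -0.1819, 0.1116]
tool_rot: [0.826, 0.564, 0.002, 0.0]
force: [0.1, -0.0, 0.8]
finger_gap: 0.5
gripper_force: 0.0
```

Emit:
{"fn": "move_arm", "kwargs": {
  "targets": [
    {"dx":0,"dy":0,"dz":0,"rx":0,"ry":0,"rz":0.34},
    {"dx":0,"dy":0,"dz":0,"rx":0,"ry":0,"rz":0.34},
    {"dx":0,"dy":0,"dz":0,"rx":0,"ry":0,"rz":0.34},
    {"dx":0,"dy":0,"dz":0,"rx":0,"ry":0,"rz":0.34},
    {"dx":0,"dy":0,"dz":0,"rx":0,"ry":0,"rz":0.34},
    {"dx":0,"dy":0,"dz":0,"rx":0,"ry":0,"rz":0.34},
    {"dx":0,"dy":0,"dz":0,"rx":0,"ry":0,"rz":0.34},
    {"dx":0,"dy":0,"dz":0,"rx":0,"ry":0,"rz":0.34},
    {"dx":0,"dy":0,"dz":0,"rx":0,"ry":0,"rz":0.34},
    {"dx":0,"dy":0,"dz":0,"rx":0,"ry":0,"rz":0.34}
  ]
}}

```text
t: 30.6
tcp_pos: [0.5003, -0.1819, 0.1116]
tool_rot: [0.082, 0.997, 0.001, -0.001]
force: [-0.5, -0.3, -0.2]
finger_gap: 0.498
gripper_force: 0.0
```

```bash
cat > st.py <<'E'
from h import *
plan([.5003,-.1823,.069],tool(120,0),1);s=sensors.sense();print(s["q"])
R=Rn.from_quat(s["tool_rot"]).as_matrix();print("yaw",np.degrees(np.arctan2(R[1,1],R[0,1])),"z",R[:2,2],"mom",s["ft_torque"])
E
python3 st.py
```

```text
t 30.6 tcp [ 0.5003 -0.1819  0.1116] F [-0.5 -0.3 -0.2] gap 0.498 gf 0.0
total [ 0.002 -0.015 -1.703] [-1.000e-03 -5.000e-03  1.312e+00] per row [ 0.002 -0.015 -1.703] [-1.000e-03 -5.000e-03  1.312e+00] deg 39.4
[-5.58967541e-01  5.82847785e-01  1.76930418e+00  2.81389024e-04
  7.92075849e-01 -1.96634622e+00]
yaw 80.62543836389662 z [-0.00212786  0.00156725] mom [ 0.01011404 -0.0104347   0.0004741 ]
```

Emit:
{"fn": "move_arm", "kwargs": {
  "targets": [
    {"dx":0,"dy":0,"dz":-0.2,"rx":0,"ry":0,"rz":0.34},
    {"dx":0,"dy":0,"dz":-0.3,"rx":0,"ry":0,"rz":0.34},
    {"dx":0,"dy":0,"dz":-0.3,"rx":0,"ry":0,"rz":0.34},
    {"dx":0,"dy":0,"dz":-0.3,"rx":0,"ry":0,"rz":0.34},
    {"dx":0,"dy":0,"dz":-0.3,"rx":0,"ry":0,"rz":0.14},
    {"dx":0,"dy":0,"dz":-0.2,"rx":0,"ry":0,"rz":0},
    {"dx":0,"dy":0,"dz":-0.1,"rx":0,"ry":0,"rz":0},
    {"dx":0,"dy":0,"dz":0,"rx":0,"ry":0,"rz":0},
    {"dx":0,"dy":0,"dz":0,"rx":0,"ry":0,"rz":0},
    {"dx":0,"dy":0,"dz":0,"rx":0,"ry":0,"rz":0}
  ]
}}

```text
t: 31.85
tcp_pos: [0.5003, -0.182, 0.0688]
tool_rot: [-0.303, 0.953, 0.0, -0.001]
force: [-0.1, 0.1, -0.1]
finger_gap: 0.498
gripper_force: 0.0
```

Emit:
{"fn": "move_arm", "kwargs": {
  "targets": [
    {"dx":0,"dy":0,"dz":0,"rx":0,"ry":0,"rz":0},
    {"dx":0,"dy":0,"dz":0,"rx":0,"ry":0,"rz":0},
    {"dx":0,"dy":0,"dz":0,"rx":0,"ry":0,"rz":0},
    {"dx":0,"dy":0,"dz":0,"rx":0,"ry":0,"rz":0},
    {"dx":0,"dy":0,"dz":0,"rx":0,"ry":0,"rz":0},
    {"dx":0,"dy":0,"dz":0,"rx":0,"ry":0,"rz":0},
    {"dx":0,"dy":0,"dz":0,"rx":0,"ry":0,"rz":0},
    {"dx":0,"dy":0,"dz":0,"rx":0,"ry":0,"rz":0},
    {"dx":0,"dy":0,"dz":0,"rx":0,"ry":0,"rz":0},
    {"dx":0,"dy":0,"dz":0,"rx":0,"ry":0,"rz":0}
  ],
  "claw": 0,
  "newtons": 40
}}

```text
t: 33.1
tcp_pos: [0.4999, -0.1816, 0.0689]
tool_rot: [-0.303, 0.953, 0.0, -0.002]
force: [-0.7, 2.0, 5.6]
finger_gap: 0.322
gripper_force: 39.2
```

```bash
python3 st.py
```

```text
t 33.1 tcp [ 0.4999 -0.1816  0.0689] F [-0.7  2.   5.6] gap 0.322 gf 39.2
total [ 0.016 -0.027  0.005] [-0.    -0.007 -0.176] per row [ 0.016 -0.027  0.005] [-0.    -0.007 -0.176] deg 5.3
[-0.5576541   0.65662275  1.79265939 -0.00301267  0.69521445 -2.74164744]
yaw 125.26615346045045 z [-0.00348331 -0.00010183] mom [ 0.38394101  0.17543778 -0.02053204]
```

Emit:
{"fn": "move_arm", "kwargs": {
  "targets": [
    {"dx":0,"dy":0,"dz":-0.0045,"rx":0,"ry":0,"rz":-0.34},
    {"dx":0,"dy":0,"dz":-0.0045,"rx":0,"ry":0,"rz":-0.34},
    {"dx":0,"dy":0,"dz":-0.0045,"rx":0,"ry":0,"rz":-0.34},
    {"dx":0,"dy":0,"dz":-0.0045,"rx":0,"ry":0,"rz":-0.34},
    {"dx":0,"dy":0,"dz":-0.0045,"rx":0,"ry":0,"rz":-0.34},
    {"dx":0,"dy":0,"dz":-0.0045,"rx":0,"ry":0,"rz":-0.34},
    {"dx":0,"dy":0,"dz":-0.0045,"rx":0,"ry":0,"rz":-0.34},
    {"dx":0,"dy":0,"dz":-0.0045,"rx":0,"ry":0,"rz":-0.34},
    {"dx":0,"dy":0,"dz":-0.0045,"rx":0,"ry":0,"rz":-0.34},
    {"dx":0,"dy":0,"dz":-0.0045,"rx":0,"ry":0,"rz":-0.34}
  ]
}}

```text
t: 34.35
tcp_pos: [0.4996, -0.1826, 0.0677]
tool_rot: [0.552, 0.834, 0.001, -0.001]
force: [-2.7, -1.4, 4.9]
finger_gap: 0.319
gripper_force: 39.1
```

```bash
python3 st.py
```

```text
t 34.35 tcp [ 0.4996 -0.1826  0.0677] F [-2.7 -1.4  4.9] gap 0.319 gf 39.1
total [0.028 0.014 0.05 ] [-1.000e-03 -4.000e-03  3.233e+00] per row [0.028 0.014 0.05 ] [-1.000e-03 -4.000e-03  3.233e+00] deg 97.0
[-0.56141751  0.65830571  1.79429082  0.00194915  0.69077479 -0.964596  ]
yaw 23.014286046728607 z [-0.0008437   0.00199769] mom [-0.32742028  0.56904712  0.04667382]
```

Emit:
{"fn": "move_arm", "kwargs": {
  "targets": [
    {"dx":0,"dy":0,"dz":-0.0045,"rx":0,"ry":0,"rz":-0.34},
    {"dx":0,"dy":0,"dz":-0.0045,"rx":0,"ry":0,"rz":-0.34},
    {"dx":0,"dy":0,"dz":-0.0045,"rx":0,"ry":0,"rz":-0.34},
    {"dx":0,"dy":0,"dz":-0.0045,"rx":0,"ry":0,"rz":-0.34},
    {"dx":0,"dy":0,"dz":-0.0045,"rx":0,"ry":0,"rz":-0.34},
    {"dx":0,"dy":0,"dz":-0.0045,"rx":0,"ry":0,"rz":-0.34},
    {"dx":0,"dy":0,"dz":-0.0045,"rx":0,"ry":0,"rz":-0.34},
    {"dx":0,"dy":0,"dz":-0.0045,"rx":0,"ry":0,"rz":-0.34},
    {"dx":0,"dy":0,"dz":-0.0045,"rx":0,"ry":0,"rz":-0.34},
    {"dx":0,"dy":0,"dz":-0.0045,"rx":0,"ry":0,"rz":-0.34}
  ]
}}

```text
t: 35.6
tcp_pos: [0.5005, -0.1819, 0.0666]
tool_rot: [0.995, 0.095, 0.002, 0.001]
force: [-0.9, 1.7, 0.3]
finger_gap: 0.318
gripper_force: 39.9
```

```bash
python3 st.py
```

```text
t 35.6 tcp [ 0.5005 -0.1819  0.0666] F [-0.9  1.7  0.3] gap 0.318 gf 39.9
total [-0.008 -0.015  0.096] [ 1.200e-02 -1.000e-03 -5.365e+00] per row [-0.008 -0.015  0.096] [ 1.200e-02 -1.000e-03 -5.365e+00] deg 161.0
[-0.55946482  0.65944345  1.7977637   0.00241226  0.68014377  0.8182755 ]
yaw -79.04619056948735 z [ 0.00440139 -0.00096618] mom [0.18355591 0.11705563 0.12071662]
```

Emit:
{"fn": "move_arm", "kwargs": {
  "targets": [
    {"dx":0,"dy":0,"dz":-0.0045,"rx":0,"ry":0,"rz":-0.34},
    {"dx":0,"dy":0,"dz":-0.0045,"rx":0,"ry":0,"rz":-0.34},
    {"dx":0,"dy":0,"dz":-0.0045,"rx":0,"ry":0,"rz":-0.34},
    {"dx":0,"dy":0,"dz":-0.0045,"rx":0,"ry":0,"rz":-0.34},
    {"dx":0,"dy":0,"dz":-0.0045,"rx":0,"ry":0,"rz":-0.34},
    {"dx":0,"dy":0,"dz":-0.0045,"rx":0,"ry":0,"rz":-0.34},
    {"dx":0,"dy":0,"dz":-0.0045,"rx":0,"ry":0,"rz":-0.34},
    {"dx":0,"dy":0,"dz":-0.0045,"rx":0,"ry":0,"rz":-0.34},
    {"dx":0,"dy":0,"dz":-0.0045,"rx":0,"ry":0,"rz":-0.34},
    {"dx":0,"dy":0,"dz":-0.0045,"rx":0,"ry":0,"rz":-0.34}
  ]
}}

```text
t: 36.85
tcp_pos: [0.5002, -0.1955, 0.0665]
tool_rot: [-0.706, 0.708, -0.009, -0.009]
force: [-23.3, -44.4, 4.0]
finger_gap: 0.292
gripper_force: 43.6
```

```bash
python3 st.py
```

```text
t 36.85 tcp [ 0.5002 -0.1955  0.0665] F [-23.3 -44.4   4. ] gap 0.292 gf 43.6
total [0.005 0.526 0.099] [ 0.043 -0.028 -1.995] per row [0.005 0.526 0.099] [ 0.043 -0.028 -1.995] deg 59.9
[-0.56815958  0.66239336  1.78925465 -0.03553632  0.67732546  2.60368486]
yaw 179.84458474717303 z [-0.00108754 -0.0257223 ] mom [-7.26780433  3.86219659  0.87227538]
```

The hand got pushed sideways during the last part of the stroke, most likely rolling on the nut after it hit its stop. I release, recentre, unwind and tighten again gently to confirm.

Emit:
{"fn": "move_arm", "kwargs": {
  "targets": [
    {"dx":0,"dy":-0.5,"dz":0,"rx":0,"ry":0,"rz":0},
    {"dx":0,"dy":0,"dz":0,"rx":0,"ry":0,"rz":0},
    {"dx":0,"dy":0,"dz":0,"rx":0,"ry":0,"rz":0},
    {"dx":0,"dy":0,"dz":0,"rx":0,"ry":0,"rz":0},
    {"dx":0,"dy":0.25,"dz":0,"rx":0,"ry":0,"rz":0},
    {"dx":0,"dy":0.25,"dz":0,"rx":0,"ry":0,"rz":0},
    {"dx":0,"dy":0,"dz":0,"rx":0,"ry":0,"rz":0.3},
    {"dx":0,"dy":0,"dz":0,"rx":0,"ry":0,"rz":0.34},
    {"dx":0,"dy":0,"dz":0,"rx":0,"ry":0,"rz":0.34},
    {"dx":0,"dy":0,"dz":0,"rx":0,"ry":0,"rz":0.34}
  ],
  "claw": 50
}}

```text
t: 38.1
tcp_pos: [0.5001, -0.1812, 0.0652]
tool_rot: [0.904, -0.429, 0.001, 0.001]
force: [0.1, -0.0, 0.5]
finger_gap: 0.499
gripper_force: 0.0
```

```bash
python3 st.py
```

```text
t 38.1 tcp [ 0.5001 -0.1812  0.0652] F [ 0.1 -0.   0.5] gap 0.499 gf 0.0
total [ 0.009 -0.044  0.152] [ 0.005 -0.004 -3.308] per row [ 0.009 -0.044  0.152] [ 0.005 -0.004 -3.308] deg 99.3
[-0.55660272  0.66210938  1.79775667 -0.00349117  0.67967255  1.90259931]
yaw -140.74655524545494 z [ 0.00058725 -0.00294984] mom [0.01749224 0.01073195 0.04571337]
```

Emit:
{"fn": "move_arm", "kwargs": {
  "targets": [
    {"dx":0,"dy":-0.03,"dz":0,"rx":0,"ry":0,"rz":0.34},
    {"dx":0,"dy":0,"dz":0,"rx":0,"ry":0,"rz":0.34},
    {"dx":0,"dy":0,"dz":0,"rx":0,"ry":0,"rz":0.34},
    {"dx":0,"dy":0,"dz":0,"rx":0,"ry":0,"rz":0.34},
    {"dx":0,"dy":0,"dz":0,"rx":0,"ry":0,"rz":0.34},
    {"dx":0,"dy":0,"dz":0,"rx":0,"ry":0,"rz":0.34},
    {"dx":0,"dy":0,"dz":0,"rx":0,"ry":0,"rz":0.34},
    {"dx":0,"dy":0,"dz":0,"rx":0,"ry":0,"rz":0.34},
    {"dx":0,"dy":0,"dz":0,"rx":0,"ry":0,"rz":0.34},
    {"dx":0,"dy":0,"dz":0,"rx":0,"ry":0,"rz":0.34}
  ]
}}

```text
t: 39.35
tcp_pos: [0.5, -0.1819, 0.0652]
tool_rot: [0.902, 0.432, 0.002, -0.0]
force: [0.5, 0.4, -0.1]
finger_gap: 0.499
gripper_force: 0.0
```

Emit:
{"fn": "move_arm", "kwargs": {
  "targets": [
    {"dx":0,"dy":0,"dz":0,"rx":0,"ry":0,"rz":0.34},
    {"dx":0,"dy":0,"dz":0,"rx":0,"ry":0,"rz":0.34},
    {"dx":0,"dy":0,"dz":0,"rx":0,"ry":0,"rz":0.34},
    {"dx":0,"dy":0,"dz":0,"rx":0,"ry":0,"rz":0.34},
    {"dx":0,"dy":0,"dz":0,"rx":0,"ry":0,"rz":0.34},
    {"dx":0,"dy":0,"dz":0,"rx":0,"ry":0,"rz":0.34},
    {"dx":0,"dy":0,"dz":0,"rx":0,"ry":0,"rz":0.34},
    {"dx":0,"dy":0,"dz":0,"rx":0,"ry":0,"rz":0.34},
    {"dx":0,"dy":0,"dz":0,"rx":0,"ry":0,"rz":0.34},
    {"dx":0,"dy":0,"dz":0,"rx":0,"ry":0,"rz":0.34}
  ]
}}

```text
t: 40.6
tcp_pos: [0.5001, -0.182, 0.0652]
tool_rot: [0.231, 0.973, 0.001, -0.001]
force: [-0.7, 1.1, 0.2]
finger_gap: 0.504
gripper_force: 0.0
```

Emit:
{"fn": "move_arm", "kwargs": {
  "targets": [
    {"dx":0,"dy":0,"dz":0,"rx":0,"ry":0,"rz":0},
    {"dx":0,"dy":0,"dz":0,"rx":0,"ry":0,"rz":0},
    {"dx":0,"dy":0,"dz":0,"rx":0,"ry":0,"rz":0},
    {"dx":0,"dy":0,"dz":0,"rx":0,"ry":0,"rz":0},
    {"dx":0,"dy":0,"dz":0,"rx":0,"ry":0,"rz":0},
    {"dx":0,"dy":0,"dz":0,"rx":0,"ry":0,"rz":0},
    {"dx":0,"dy":0,"dz":0,"rx":0,"ry":0,"rz":0},
    {"dx":0,"dy":0,"dz":0,"rx":0,"ry":0,"rz":0},
    {"dx":0,"dy":0,"dz":0,"rx":0,"ry":0,"rz":-0.05},
    {"dx":0,"dy":0,"dz":0,"rx":0,"ry":0,"rz":-0.1}
  ],
  "claw": 0,
  "newtons": 30
}}

```text
t: 41.85
tcp_pos: [0.5003, -0.1827, 0.0653]
tool_rot: [0.272, 0.962, 0.001, -0.001]
force: [-0.7, 3.1, 3.7]
finger_gap: 0.33
gripper_force: 30.6
```

```bash
python3 st.py
```

```text
t 41.85 tcp [ 0.5003 -0.1827  0.0653] F [-0.7  3.1  3.7] gap 0.33 gf 30.6
total [0.001 0.016 0.149] [-2.000e-03 -5.000e-03  2.053e+00] per row [0.001 0.016 0.149] [-2.000e-03 -5.000e-03  2.053e+00] deg 61.6
[-5.60661238e-01  6.63365955e-01  1.79322105e+00  1.57632404e-03
  6.87341106e-01 -1.58140809e+00]
yaw 58.41454227460198 z [-0.00144556  0.00208858] mom [0.46030664 0.11881056 0.47260056]
```

Emit:
{"fn": "move_arm", "kwargs": {
  "targets": [
    {"dx":0,"dy":0,"dz":0,"rx":0,"ry":0,"rz":0.02},
    {"dx":0,"dy":0,"dz":0,"rx":0,"ry":0,"rz":0.02},
    {"dx":0,"dy":0,"dz":0,"rx":0,"ry":0,"rz":0.02},
    {"dx":0,"dy":0,"dz":0,"rx":0,"ry":0,"rz":0},
    {"dx":0,"dy":0,"dz":0,"rx":0,"ry":0,"rz":0},
    {"dx":0,"dy":0,"dz":0,"rx":0,"ry":0,"rz":0},
    {"dx":0,"dy":0,"dz":0,"rx":0,"ry":0,"rz":0},
    {"dx":0,"dy":0,"dz":0,"rx":0,"ry":0,"rz":0},
    {"dx":0,"dy":0,"dz":0,"rx":0,"ry":0,"rz":0},
    {"dx":0,"dy":0,"dz":0,"rx":0,"ry":0,"rz":0}
  ]
}}

```text
t: 43.1
tcp_pos: [0.5003, -0.1827, 0.0652]
tool_rot: [0.257, 0.966, 0.001, -0.001]
force: [1.7, 2.5, 5.0]
finger_gap: 0.326
gripper_force: 30.7
```

```bash
python3 st.py
```

```text
t 43.1 tcp [ 0.5003 -0.1827  0.0652] F [1.7 2.5 5. ] gap 0.326 gf 30.7
total [0.001 0.016 0.151] [-0.003 -0.005  1.994] per row [0.001 0.016 0.151] [-0.003 -0.005  1.994] deg 59.8
[-0.56093651  0.66347066  1.7931418   0.00221991  0.68758299 -1.61276689]
yaw 60.16693488632848 z [-0.00145339  0.00257699] mom [ 0.60313144 -0.26295077  0.049807  ]
```

Emit:
{"fn": "move_arm", "kwargs": {
  "targets": [
    {"dx":0,"dy":0,"dz":0,"rx":0,"ry":0,"rz":0},
    {"dx":0,"dy":0,"dz":0,"rx":0,"ry":0,"rz":0},
    {"dx":0,"dy":0,"dz":0,"rx":0,"ry":0,"rz":0},
    {"dx":0,"dy":0,"dz":0,"rx":0,"ry":0,"rz":0},
    {"dx":0,"dy":0,"dz":0,"rx":0,"ry":0,"rz":-0.34},
    {"dx":0,"dy":0,"dz":0,"rx":0,"ry":0,"rz":-0.34},
    {"dx":0,"dy":0,"dz":0,"rx":0,"ry":0,"rz":-0.34},
    {"dx":0,"dy":0,"dz":0,"rx":0,"ry":0,"rz":-0.34},
    {"dx":0,"dy":0,"dz":0,"rx":0,"ry":0,"rz":-0.34},
    {"dx":0,"dy":0,"dz":0,"rx":0,"ry":0,"rz":-0.34}
  ],
  "claw": 50
}}

```text
t: 44.35
tcp_pos: [0.5, -0.1828, 0.0651]
tool_rot: [0.715, 0.699, 0.001, -0.001]
force: [0.2, -0.5, -0.5]
finger_gap: 0.499
gripper_force: 0.0
```

Emit:
{"fn": "move_arm", "kwargs": {
  "targets": [
    {"dx":0,"dy":0,"dz":0,"rx":0,"ry":0,"rz":0},
    {"dx":0,"dy":0,"dz":0,"rx":0,"ry":0,"rz":0},
    {"dx":0,"dy":0,"dz":0,"rx":0,"ry":0,"rz":0},
    {"dx":0,"dy":0,"dz":0,"rx":0,"ry":0,"rz":0},
    {"dx":0,"dy":0,"dz":0,"rx":0,"ry":0,"rz":0},
    {"dx":0,"dy":0,"dz":0,"rx":0,"ry":0,"rz":0},
    {"dx":0,"dy":0,"dz":0,"rx":0,"ry":0,"rz":0},
    {"dx":0,"dy":0,"dz":0,"rx":0,"ry":0,"rz":0},
    {"dx":0,"dy":0,"dz":0,"rx":0,"ry":0,"rz":0},
    {"dx":0,"dy":0,"dz":0,"rx":0,"ry":0,"rz":0}
  ],
  "claw": 0,
  "newtons": 40
}}

```text
t: 45.6
tcp_pos: [0.4994, -0.1827, 0.0654]
tool_rot: [0.713, 0.701, 0.001, -0.001]
force: [-3.8, -1.7, 5.9]
finger_gap: 0.32
gripper_force: 39.1
```

```bash
python3 st.py
```

```text
t 45.6 tcp [ 0.4994 -0.1827  0.0654] F [-3.8 -1.7  5.9] gap 0.32 gf 39.1
total [0.037 0.016 0.145] [-3.000e-03 -6.000e-03  4.031e+00] per row [0.037 0.016 0.145] [-3.000e-03 -6.000e-03  4.031e+00] deg 120.9
[-0.56246269  0.66229532  1.79616002  0.0040184   0.68472683 -0.54914144]
yaw -0.9417042117376069 z [1.40059941e-05 2.99547422e-03] mom [-0.13050033  0.62121495  0.03121572]
```

Emit:
{"fn": "move_arm", "kwargs": {
  "targets": [
    {"dx":0,"dy":0,"dz":0,"rx":0,"ry":0,"rz":-0.04},
    {"dx":0,"dy":0,"dz":0,"rx":0,"ry":0,"rz":-0.04},
    {"dx":0,"dy":0,"dz":0,"rx":0,"ry":0,"rz":-0.02},
    {"dx":0,"dy":0,"dz":0,"rx":0,"ry":0,"rz":0},
    {"dx":0,"dy":0,"dz":0,"rx":0,"ry":0,"rz":0},
    {"dx":0,"dy":0,"dz":0,"rx":0,"ry":0,"rz":0},
    {"dx":0,"dy":0,"dz":0,"rx":0,"ry":0,"rz":0},
    {"dx":0,"dy":0,"dz":0,"rx":0,"ry":0,"rz":0},
    {"dx":0,"dy":0,"dz":0,"rx":0,"ry":0,"rz":0},
    {"dx":0,"dy":0,"dz":0,"rx":0,"ry":0,"rz":0}
  ]
}}

```text
t: 46.85
tcp_pos: [0.4993, -0.1827, 0.0653]
tool_rot: [0.73, 0.684, 0.001, -0.001]
force: [-3.3, -1.1, 5.6]
finger_gap: 0.323
gripper_force: 39.2
```

```bash
python3 st.py
```

```text
t 46.85 tcp [ 0.4993 -0.1827  0.0653] F [-3.3 -1.1  5.6] gap 0.323 gf 39.2
total [0.038 0.017 0.146] [-2.000e-03 -5.000e-03  4.124e+00] per row [0.038 0.017 0.146] [-2.000e-03 -5.000e-03  4.124e+00] deg 123.7
[-0.56201111  0.66230082  1.79623919  0.00259385  0.68440864 -0.49900345]
yaw -3.725259238285962 z [-0.00027217  0.00210935] mom [-0.12787832  0.57246324  0.64896649]
```

The stop is confirmed: the moment rises 0.03 → 0.65 N·m over 2.8°, so zero is at tool yaw ≈ -0.8°. Backing off 90°, to yaw ≈ 89.5°.

Emit:
{"fn": "move_arm", "kwargs": {
  "targets": [
    {"dx":0,"dy":0,"dz":0.004,"rx":0,"ry":0,"rz":0.2},
    {"dx":0,"dy":0,"dz":0.004,"rx":0,"ry":0,"rz":0.34},
    {"dx":0,"dy":0,"dz":0.004,"rx":0,"ry":0,"rz":0.34},
    {"dx":0,"dy":0,"dz":0.004,"rx":0,"ry":0,"rz":0.34},
    {"dx":0,"dy":0,"dz":0.004,"rx":0,"ry":0,"rz":0.34},
    {"dx":0,"dy":0,"dz":0.004,"rx":0,"ry":0,"rz":0.34},
    {"dx":0,"dy":0,"dz":0.004,"rx":0,"ry":0,"rz":0.34},
    {"dx":0,"dy":0,"dz":0.004,"rx":0,"ry":0,"rz":0.34},
    {"dx":0,"dy":0,"dz":0.004,"rx":0,"ry":0,"rz":0.34},
    {"dx":0,"dy":0,"dz":0.004,"rx":0,"ry":0,"rz":0.19}
  ]
}}

```text
t: 48.1
tcp_pos: [0.5, -0.182, 0.0664]
tool_rot: [0.004, 1.0, 0.001, -0.002]
force: [-1.9, 1.7, 4.9]
finger_gap: 0.321
gripper_force: 39.2
```

Emit:
{"fn": "move_arm", "kwargs": {
  "targets": [
    {"dx":0,"dy":0,"dz":0,"rx":0,"ry":0,"rz":0},
    {"dx":0,"dy":0,"dz":0,"rx":0,"ry":0,"rz":0},
    {"dx":0,"dy":0,"dz":0,"rx":0,"ry":0,"rz":0},
    {"dx":0,"dy":0,"dz":0,"rx":0,"ry":0,"rz":0},
    {"dx":0,"dy":0,"dz":0,"rx":0,"ry":0,"rz":0},
    {"dx":0,"dy":0,"dz":0,"rx":0,"ry":0,"rz":0},
    {"dx":0,"dy":0,"dz":0,"rx":0,"ry":0,"rz":0},
    {"dx":0,"dy":0,"dz":0,"rx":0,"ry":0,"rz":0},
    {"dx":0,"dy":0,"dz":0,"rx":0,"ry":0,"rz":0},
    {"dx":0,"dy":0,"dz":0,"rx":0,"ry":0,"rz":0}
  ]
}}

```text
t: 49.35
tcp_pos: [0.5, -0.182, 0.0664]
tool_rot: [0.006, 1.0, 0.001, -0.002]
force: [-1.8, 1.8, 5.3]
finger_gap: 0.323
gripper_force: 39.2
```

```bash
python3 st.py; python3 - <<'E'
from h import *
t=cams.snapshot("top")[:,:,::-1];s=cams.snapshot("side")[:,:,::-1]
def c(im,x,y,w,h):return cv2.resize(im[y:y+h,x:x+w],(400,300),interpolation=cv2.INTER_CUBIC)
cv2.imwrite("pics/crop6.png",np.vstack([np.hstack([c(t,368,200,72,54),c(s,356,165,88,66)]),np.hstack([c(t,320,190,160,120),c(s,300,160,160,120)])]))
E
```

```text
t 49.35 tcp [ 0.5    -0.182   0.0664] F [-1.8  1.8  5.3] gap 0.323 gf 39.2
total [ 0.013 -0.011  0.105] [-0.003 -0.007  1.023] per row [ 0.013 -0.011  0.105] [-0.003 -0.007  1.023] deg 30.7
[-5.59533808e-01  6.61388472e-01  1.79277066e+00  6.11343625e-04
  6.91382234e-01 -2.11893135e+00]
yaw 89.31965307164857 z [-0.00313956  0.00242624] mom [0.29224599 0.32249011 0.05991124]
```

View pics/crop6.png

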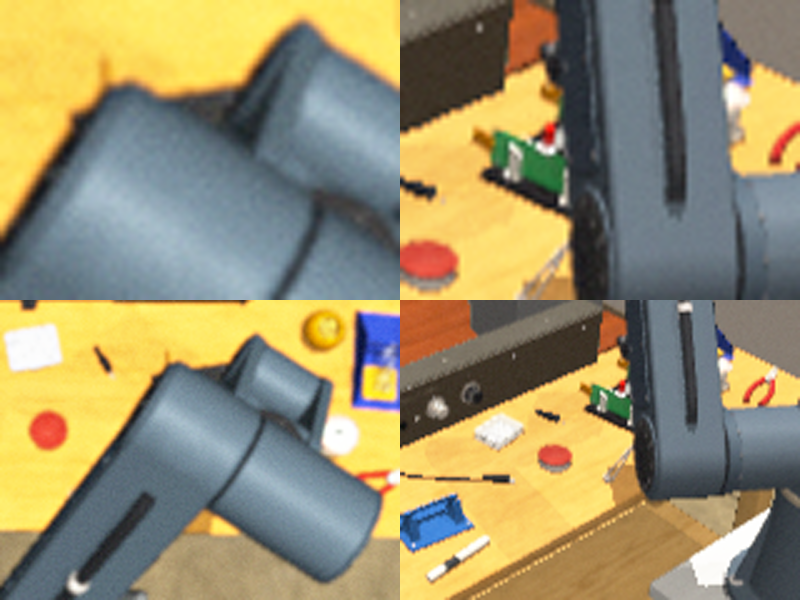

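The picture shows the board standing in the slot with the red post over it, the rest empty and the other items in place. The nut is held at a quarter turn back and the arm is at rest.

```bash
python3 -c "
from station import order
print(order.sign_off())"
```

```text
the job is handed in; nothing more can be done
None
```

I handed the job in at about 49.5 s. The board stands in the empty slot and the bar lies crosswise against its stop. The nut was bottomed out and backed off about 90°, and the gripper still holds it. On the first tightening stroke the fingers rolled on the nut after it hit its stop, with about 50 N sideways at the wrist. I re-gripped, confirmed the stop and then backed off.

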